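# Press the glued lino blocks

### The arm

A 7-joint arm with a two-finger parallel gripper is mounted at the origin on the work surface. World frame = base frame: x ahead of the robot, y to its left, z up, the work surface at z = 0. Lengths are in mm, angles in rad, forces in N, time in s.
With the tool pointing down it reaches from about 425 to 800 mm from the base axis. Payload 8.3 kg.
Tool frame: the origin (TCP) lies between the finger pads; the fingertips stand 17 mm ahead of it and the grasp point (between the pads) lies 2 mm behind it; y points along the fingers, z is the direction in which the jaws open and shut, and the axes are right-handed (so a half turn about y gives the same grasp; the last joint's range is limited). The gripper opens to 85 mm and grips with 20 to 120 N. Pads are 22 mm wide; open, the fingers measure 114 mm over their backs; the gripper's body (76 mm by 85 mm) begins 54 mm behind the grasp point. The pads swing forward as they close: fully open they stand 13 mm farther back than shut.
Start: joints at [1.237, 0.383, 0.016, 1.37, -0.006, 1.388, -0.046], TCP at [167.227, -602.196, 248.279] pointing down, gripper open.
Joint ranges: [-2.95, 2.95], [-0.25, 2.06], [-1.52, 1.56], [0.18, 2.33], [-1.44, 4.58], [0.02, 2.06], [-3.01, 3.01]. Speed limits (rad/s): [2.39, 2.39, 3.01, 3.01, 3.14, 3.14, 3.14].

### API

Orientations are given as a unit quaternion [w, x, y, z].
In Python, from cell import monitor, vision, sign_off, models gives the robot as it stands.
- The arm moves only by the tool step_arm, never from a script. Its argument "series" is a list that holds one entry, the list of rows, each a list of 4 numbers: the shift along the tool's x, y, z in cm, then the turn about the tool's y in rad. In form: [[[x, y, z, spin], ...]]. A call has 1 to 8 rows; each row shifts and turns the commanded pose from where the row before left it, along the tool's axes as they then stand; what a row does not reach is not made up. A row lasts 1/10 s, in which the tool goes at most 50 mm and 8.59 degrees, less where a joint would pass 70% of its speed; a pose out of reach is approached as far as the arm can. A call is refused whole if a number of a shift passes 5 or a number of a turn 0.15, either way. A call with a gripper value outside its range is refused whole. "gripper" is the opening, from 0 (shut) to 1 (fully open), set as the call begins (left out, the last holds). The fingers move at their own pace and stop on an object; "squeeze" is the grip in N (left out, the last holds). Time passes only in rows, so rows that do not move let the fingers close. It gives the time, the measured TCP pose, the force and the opening at its end, in the units of the state.
- monitor.sense(): the state, without advancing time (a new reading comes with each control period).
- vision.capture(name): name is "side" or "top" or "wrist"; returns a dict with "image" (480x640x3 uint8, red, green, blue), "fx", "fy", "cx", "cy" (pixels), "distortion" ([k1, k2, p1, p2, k3] as OpenCV has them; the pictures are not rectified), "camera_from_world" (4x4, takes a point from world to camera coordinates); the wrist camera has in their place "hand_eye" (4x4, takes a point from camera to tool coordinates, whose origin is the TCP and whose axes are the tool frame's). Camera axes: x right, y up, looking along -z (the intrinsics and any distortion apply to the point x, -y, -z); pixel columns grow to the right and rows downward; lengths in mm; the calibration is good to about 2 mm. A picture is of the moment at which its call begins: read the wrist's pose just before it. There is no depth.
- sign_off(): hands the job in, once; it reports no verdict.
Trained networks look in a picture, given as the dict that the camera call returned (one of the last four; its "shot" number tells which), for a name from the list of things; names that differ only in an ending like _2 or _b are one class to them, and where a whole thing is asked for, a point or a joint stands for the part that bears it (a point fixed in the world has none). Each returns a list of dicts, best first, with "p" (0 to 1); they miss things now and then, are a little off and sometimes report something else, mostly with a low value. They report only what shows in the picture. A call takes as long as a camera call. They do not tell look-alikes from the thing itself.
- models.boxes_of(picture, query): "rect" ([left, top, right, bottom] in pixels, round what is visible of it).
- models.masks_of(picture, query): "pixels" (480x640 bool, what is visible of it) and "rect" ([left, top, right, bottom] in pixels, round what is visible of it).
- models.landmark_of(picture, query): "centre" ([column, row] in pixels: a listed point, or the origin of a listed thing).
The state is a dict: "clock": time; "joints": joint angles; "dq": joint speeds; "effort": joint torques, N m; "tool_pos": TCP position; "tcp_rot": TCP orientation; "contact_force": force on the tool from outside, world axes, zero at the start; "wrist_torque": the same for the moment, N m; "gripper_width": finger opening in mm.
Only numpy, scipy, OpenCV 4.12 (cv2) and the standard library are available. Lean on these libraries where they do the work, as an engineer would, in place of code of your own. Each camera call takes 0.05 s, during which the arm holds its last target.

### The job

First slide the press's transport lock fully over to its released stop, then lay every lino block flat in the pan, lino side up and not stacked. Slide the pan along the bed by its handle, without lifting it, onto the marks under the ram; press the pedal right down to its stop for a moment and let it come back up; then slide the pan back square onto the loading marks with the blocks still flat in it. Last, slide the transport lock fully home again, and leave the ink jar, the ink roller and the roll of tape where they are.

Things in the scene. Friction and masses are not known exactly. Their poses are not given: they have to be found in the camera images.
- press: bench press fixed on the table: bed plate 200 x 510 x 10 mm (x, y); grey C-frame (top 195 mm) with a 140 x 130 mm ram plate over the bed's +y half, underside 66 mm above the table. Origin on the table below the bed; z up; y runs along the bed from the open loading station to the station under the ram; x points to the column at the back, about away from the robot.
- load_mark (a point): centre, on the bed's top face (10 mm above the table), of the open loading station, marked by four black painted corner angles that just enclose the pan. In the press frame at (0, -70, 10) mm.
- press_mark (a point): centre, on the bed's top face, of the pressing station directly under the ram, marked by the same corner angles. In the press frame at (0, 180, 10) mm.
- lock (a joint): transport lock slide on the dark track in front of the ram (robot side): 0 m = locked, at its stop nearer the load station; grows as the knob is slid along the press's +y; 0.10 m = released, at its far stop. Stays where it is left, about 2 N to move.
- lock_top (a point): centre of the top of the black lock knob; the knob is an upright block 30 (x) x 24 (y) x 42 mm high, axes of the press, standing on a 14 mm high track; the top is 56 mm above the table.
- pedal (a joint): spring pedal to the +y side of the press, hinged about the press's y axis at its column-side end, 36 mm above the table: 0 rad = up, 0.30 rad = down on its stop. Springs back when let go; about 7 N at the pad to start and 15 N at the stop. It drives the ram down 22 mm, close upon the blocks.
- pedal_pad (a point): centre of the top of the rubber tread near the pedal's free (robot-side) end, 100 mm from the hinge; about 78 mm above the table when up, about 49 mm when down. The pedal is 130 mm long, 75 mm wide, sloping up towards the robot at 0.36 rad. Push here straight down.
- pan: shallow open steel pan, 180 (x) x 200 (y) x 16 mm high, walls and floor 4 mm thick (inner floor 172 x 192 mm, 4 mm above its underside), standing loose on the bed. 0.7 kg. Origin at the centre of its underside; z up; the handle points along its -y.
- pan_handle (a point): grip point of the pan's dark wooden handle: a level bar 22 mm wide (x), 14 mm thick, reaching 75 mm outward from the pan's -y wall; this point is its middle, 140 mm from the pan's centre and 23 mm above the pan's underside (33 mm above the table).
- block1: lino printing block: light wood block faced with brown-grey lino on top, 70 (x) x 42 (y) x 28 mm high, 80 g, lying lino side up on the table at the start. Origin at the centre of its underside. Two to four are present; absent ones read None.
- block2: lino printing block: light wood block faced with brown-grey lino on top, 70 (x) x 42 (y) x 28 mm high, 80 g, lying lino side up on the table at the start. Origin at the centre of its underside. Two to four are present; absent ones read None.
- block3: lino printing block: light wood block faced with brown-grey lino on top, 70 (x) x 42 (y) x 28 mm high, 80 g, lying lino side up on the table at the start. Origin at the centre of its underside. Two to four are present; absent ones read None.
- block4: lino printing block: light wood block faced with brown-grey lino on top, 70 (x) x 42 (y) x 28 mm high, 80 g, lying lino side up on the table at the start. Origin at the centre of its underside. Two to four are present; absent ones read None.
- inkjar: bystander: ink jar, 62 mm wide, 70 mm high; origin at the centre of its underside. Leave it alone.
- tape: bystander: roll of tape lying flat, 90 mm wide, 24 mm high; origin at the centre of its underside. Leave it alone.
- brayer: bystander: ink roller with wooden handle, about 200 mm long, lying down; origin at the centre of its underside. Leave it alone.
There are look-alikes about, which are no part of the job. What is shaped like the block1 but yellow is not meant. What is shaped like the block4 but blue is not meant.

How it is judged (in metres and radians):
On the way, in this order (a step that is already met when the one before it is completed fails the run):
1. the transport lock is slid to its released stop (value of joint lock above 0.095 m), for 0.2 s.
2. every block lies flat in the pan, lino up, released, with the pan still clear of the ram (x of block1 in the frame of pan between -0.075 and 0.075 m and y of block1 in the frame of pan between -0.085 and 0.085 m and z of each of block1, block2, block3, block4 in the frame of pan below 0.009 m and angle between each of block1, block2, block3, block4's own z axis and vertical below 0.12 rad and x of block2 in the frame of pan between -0.075 and 0.075 m and y of block2 in the frame of pan between -0.085 and 0.085 m and x of block3 in the frame of pan between -0.075 and 0.075 m and y of block3 in the frame of pan between -0.085 and 0.085 m and x of block4 in the frame of pan between -0.075 and 0.075 m and y of block4 in the frame of pan between -0.085 and 0.085 m and contact force between each of block1, block2, block3, block4 and the fingers below 0.3 N and horizontal distance between pan and press_mark above 0.15 m), for 0.2 s.
3. the pan stands on the marks under the ram with all blocks flat in it (horizontal distance between pan and press_mark below 0.015 m and angle between the x axis of pan and the x axis of press, either way round below 0.14 rad and x of block1 in the frame of pan between -0.075 and 0.075 m and y of block1 in the frame of pan between -0.085 and 0.085 m and z of each of block1, block2, block3, block4 in the frame of pan below 0.009 m and angle between each of block1, block2, block3, block4's own z axis and vertical below 0.12 rad and x of block2 in the frame of pan between -0.075 and 0.075 m and y of block2 in the frame of pan between -0.085 and 0.085 m and x of block3 in the frame of pan between -0.075 and 0.075 m and y of block3 in the frame of pan between -0.085 and 0.085 m and x of block4 in the frame of pan between -0.075 and 0.075 m and y of block4 in the frame of pan between -0.085 and 0.085 m), for 0.2 s.
4. the pedal is pressed down to its stop while the loaded pan stands under the ram, the lock released (value of joint pedal above 0.27 rad and horizontal distance between pan and press_mark below 0.02 m and value of joint lock above 0.095 m and x of block1 in the frame of pan between -0.075 and 0.075 m and y of block1 in the frame of pan between -0.085 and 0.085 m and z of each of block1, block2, block3, block4 in the frame of pan below 0.009 m and angle between each of block1, block2, block3, block4's own z axis and vertical below 0.12 rad and x of block2 in the frame of pan between -0.075 and 0.075 m and y of block2 in the frame of pan between -0.085 and 0.085 m and x of block3 in the frame of pan between -0.075 and 0.075 m and y of block3 in the frame of pan between -0.085 and 0.085 m and x of block4 in the frame of pan between -0.075 and 0.075 m and y of block4 in the frame of pan between -0.085 and 0.085 m), for 0.2 s.
5. the pan is back on the loading marks (horizontal distance between pan and load_mark below 0.015 m and angle between the x axis of pan and the x axis of press, either way round below 0.14 rad), for 0.2 s.
6. the transport lock is slid fully home (value of joint lock below 0.005 m), for 0.2 s.
At the end, for the whole second after the job is handed in: The pan stands on the bed within 15 mm of the loading marks' centre and within 0.14 rad of square, every present block lies flat (0.12 rad) on its floor lino side up, the transport lock is within 5 mm of its locked stop, the pedal is up, everything is released and at rest (all of step 5 and x of block1 in the frame of pan between -0.075 and 0.075 m and y of block1 in the frame of pan between -0.085 and 0.085 m and z of each of block1, block2, block3, block4 in the frame of pan below 0.009 m and angle between each of block1, block2, block3, block4's own z axis and vertical below 0.12 rad and x of block2 in the frame of pan between -0.075 and 0.075 m and y of block2 in the frame of pan between -0.085 and 0.085 m and x of block3 in the frame of pan between -0.075 and 0.075 m and y of block3 in the frame of pan between -0.085 and 0.085 m and x of block4 in the frame of pan between -0.075 and 0.075 m and y of block4 in the frame of pan between -0.085 and 0.085 m and linear speed of each of block1, block2, block3, block4, pan below 0.02 m/s and z of pan in the frame of press below 0.014 m and value of joint lock below 0.005 m and value of joint pedal below 0.03 rad); the robot touches nothing.
It fails at once if the pan is lifted more than 15 mm off the bed (z of pan in the frame of press above 0.025 m).
It fails at once if the ink jar, ink roller or tape is shoved more than 5 cm or knocked over (distance of any of inkjar, tape, brayer from where it was at the start of the episode above 0.05 m or angle between any of inkjar, tape, brayer's own z axis and vertical above 0.6 rad).
Of block1, block2, block3, block4 only 2 to 4 are there at a start; the rules pass over those that are not, and their reading is None.
At some moment in a run one of block1, block2, block3, block4 may be knocked a few centimetres aside while the robot is not near it.
Once in a run the grip may slacken for a moment while it holds something.
It also fails if it takes over 210 s, if anything falls off the work surface, if the arm or the gripper's body presses on something with over 40 N, if the wrist force passes 120 N, or if a joint passes its speed limit or range.

## Working session

There is one attempt and no reset: what is moved stays moved. The work goes in short steps, Python scripts to look and compute and a tool call to move; the robot and the scene stay as the last step left them, time stands still between calls to the robot, and variables do not carry over. Pictures are saved under pics/ and viewed, and the job is handed in when it is done.

Besides the shell and the picture viewer there is one more tool, called after ">>>" as a command line: name --argument value ..., lists and objects as JSON in quotes. step_arm: Moves the arm, as the interface text tells. Its arguments: {"type":"object","properties":{"series":{"type":"array","items":{"type":"array","items":{"type":"array","items":{"type":"number"}}}},"gripper":{"type":"number"},"squeeze":{"type":"number"}},"required":["series"]}

```bash
ls; mkdir -p pics; cat > a.py <<'E'
from cell import monitor, vision, models
import cv2
for n in ["side","top","wrist"]:
    d=vision.capture(n)
    cv2.imwrite(f"pics/{n}0.png",d["image"][:,:,::-1])
    print(n,{k:v for k,v in d.items() if k!="image"})
print(monitor.sense())
E
python3 a.py
```

```text
pics
side {'fx': 480.6817669061616, 'fy': 480.6817669061616, 'cx': 313.80539719933864, 'cy': 241.74277119402552, 'distortion': array([-0.09646014,  0.        ,  0.        ,  0.        ,  0.        ]), 'camera_from_world': array([[-6.97309658e-01, -7.16702358e-01,  9.84743550e-03,
         3.67581858e+02],
       [ 4.82124653e-01, -4.58824441e-01,  7.46348411e-01,
        -2.89607908e+02],
       [-5.30391422e-01,  5.25183647e-01,  6.65482589e-01,
        -9.60801196e+02],
       [ 0.00000000e+00,  0.00000000e+00,  0.00000000e+00,
         1.00000000e+00]]), 'shot': 1}
top {'fx': 601.3229169058093, 'fy': 601.3229169058093, 'cx': 315.6314707200536, 'cy': 255.97241573826577, 'distortion': array([-0.20637643,  0.        ,  0.        ,  0.        ,  0.        ]), 'camera_from_world': array([[-1.14554543e-02, -9.99932259e-01, -2.06143492e-03,
         5.73673631e+00],
       [ 9.94057788e-01, -1.16112846e-02,  1.08232587e-01,
        -5.39370263e+02],
       [-1.08249191e-01, -8.09331977e-04,  9.94123462e-01,
        -1.22782010e+03],
       [ 0.00000000e+00,  0.00000000e+00,  0.00000000e+
[... 598 characters left out ...]
t': 3}
{'clock': 0.15, 'joints': array([ 1.23708572,  0.38406727,  0.0163839 ,  1.37085257, -0.00632471,
        1.3881845 , -0.04646311]), 'dq': array([-0.00163259, -0.002335  ,  0.00159836, -0.00428309, -0.0003348 ,
       -0.00021161,  0.00099362]), 'effort': array([ 2.30108933e-03, -6.28150463e+01,  8.45877249e-01, -3.72170413e+01,
        1.67933910e-02,  1.08560009e-02, -7.51187213e-05]), 'tool_pos': array([ 167.1502482 , -601.88627124,  247.52199696]), 'tcp_rot': array([ 0.09541881, -0.09555074,  0.70114327, -0.70011672]), 'contact_force': array([-0.2342768 , -0.81731605,  0.52890434]), 'wrist_torque': array([-0.03041682, -0.01732696,  0.02915451]), 'gripper_width': 85.29470384025511}
```

View pics/top0.png

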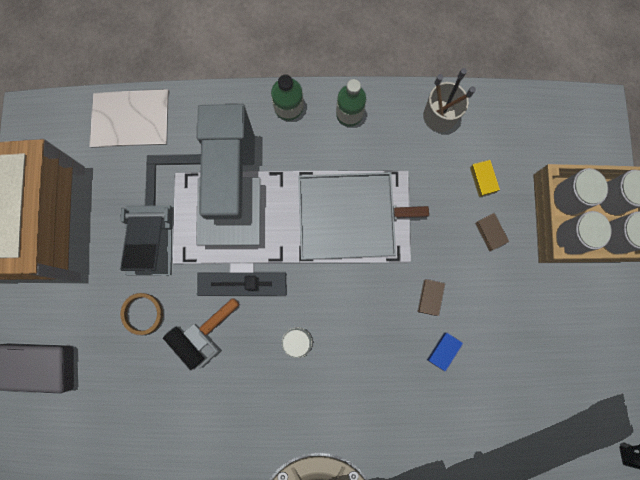

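View pics/side0.png

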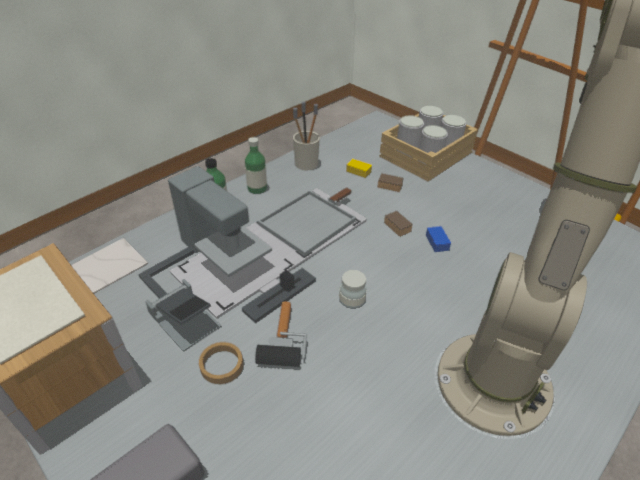

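View pics/wrist0.png

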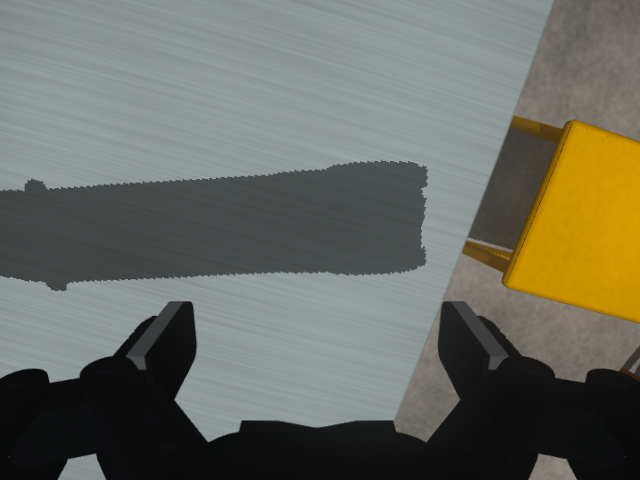

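Two brown lino blocks are in the top picture, at (492,232) and (432,297). Look-alikes are yellow at (485,178) and blue at (445,351). Other dark brown things are the pan handle (412,212) and the lock knob (251,283). Next I measure.

```bash
cat > h.py <<'E'
from cell import monitor, vision, models
import cv2, numpy as np
from scipy.spatial.transform import Rotation as R
def pose():
    s=monitor.sense(); q=s["tcp_rot"]; r=R.from_quat([q[1],q[2],q[3],q[0]]).as_matrix()
    return s,np.array(s["tool_pos"]),r
def cam(d,s=None):
    if "camera_from_world" in d: return np.linalg.inv(d["camera_from_world"])
    _,p,r=s; T=np.eye(4);T[:3,:3]=r;T[:3,3]=p
    return T@d["hand_eye"]
def KD(d): return np.array([[d["fx"],0,d["cx"]],[0,d["fy"],d["cy"]],[0,0,1]]),d["distortion"]
def p2w(d,uv,z,s=None):
    K,D=KD(d); uv=np.array(uv,float).reshape(-1,1,2)
    n=cv2.undistortPoints(uv,K,D)[:,0]
    T=cam(d,s); dirs=np.c_[n[:,0],-n[:,1],-np.ones(len(n))]@T[:3,:3].T
    o=T[:3,3]; return o+dirs*((z-o[2])/dirs[:,2])[:,None]
def w2p(d,P,s=None):
    K,D=KD(d); T=np.linalg.inv(cam(d,s)); c=np.atleast_2d(P)@T[:3,:3].T+T[:3,3]
    c=c*[1,-1,-1]; return cv2.projectPoints(c,np.zeros(3),np.zeros(3),K,D)[0][:,0]
def save(d,n): cv2.imwrite(f"pics/{n}.png",d["image"][:,:,::-1])
def tocmd(dw,r): return np.round(r.T@np.array(dw)/10,2)
E
cat > b.py <<'E'
from h import *
np.set_printoptions(precision=3,suppress=True)
s=pose(); print(s[1]);print(s[2])
d=vision.capture("top")
zs={"lock_top":56,"pedal_pad":78,"pan_handle":33,"load_mark":10,"press_mark":10,"pan":10,"block1":0,"press":0,"inkjar":0,"tape":0,"brayer":0}
for k,z in zs.items():
    for o in models.landmark_of(d,k)[:5]: print(k,round(o["p"],2),np.round(o["centre"],1),p2w(d,o["centre"],z)[0])
im=d["image"][:,:,::-1]
c=cv2.resize(im[150:310,150:520],None,fx=2.1,fy=2.1,interpolation=cv2.INTER_CUBIC)
cv2.imwrite("pics/crop1.png",c)
for m in models.masks_of(d,"block1")[:5]:
    mm=m["pixels"].astype(np.uint8); 
    q=cv2.findContours(mm,0,2)[0]; q=max(q,key=cv2.contourArea)
    w=p2w(d,q[:,0].astype(float),28)[:,:2].astype(np.float32)
    print("blk",round(m["p"],2),m["rect"],cv2.minAreaRect(w))
E
python3 b.py
```

```text
[ 167.15  -601.886  247.522]
[[-0.964 -0.     0.268]
 [-0.268  0.001 -0.964]
 [-0.    -1.    -0.001]]
lock_top 0.59 [249.9 280.8] [487.042 134.336  56.   ]
pedal_pad 0.95 [135.5 252.5] [545.575 368.824  78.   ]
pan_handle 0.83 [416. 214.] [ 625.772 -213.708   33.   ]
press_mark 0.62 [490.  234.1] [ 584.817 -379.351   10.   ]
pan 0.77 [345.9 214.4] [630.309 -66.343  10.   ]
block1 0.9 [445.3 349. ] [ 339.618 -274.964    0.   ]
block1 0.81 [428.8 296.2] [ 453.127 -241.768    0.   ]
block1 0.57 [489.1 231.5] [ 592.007 -380.564    0.   ]
block1 0.57 [482.8 179.2] [ 709.2  -372.45    0.  ]
inkjar 0.97 [295.4 340.5] [363.141  44.4     0.   ]
inkjar 0.6 [137.6 254.6] [550.14  388.002   0.   ]
tape 0.62 [142.6 312.9] [423.209 374.86    0.   ]
brayer 0.88 [185.9 348.8] [346.335 278.968   0.   ]
blk 0.96 [473.9, 214.5, 508.8, 251.9] ((587.0499267578125, -377.2421875), (71.59175109863281, 51.193790435791016), 26.459766387939453)
blk 0.82 [416.2, 278.6, 446.1, 315.8] ((449.9714660644531, -240.8494873046875), (47.7524299621582, 72.24053955078125), 77.17333984375)
blk 0.75 [283.1, 327.0, 316.5, 358.9] ((359.8670654296875, 40.13924026489258), (62.15509796142578, 64.10543823242188), 89.43431854248047)
blk 0.72 [470.7, 158.4, 499.8, 196.6] ((704.9470825195312, -368.18011474609375), (73.43112182617188, 51.21869659423828), 13.493306159973145)
blk 0.68 [430.5, 329.5, 466.4, 368.4] ((337.3940124511719, -267.6231384277344), (50.23699951171875, 72.0135269165039), 55.540382385253906)
```

View pics/crop1.png

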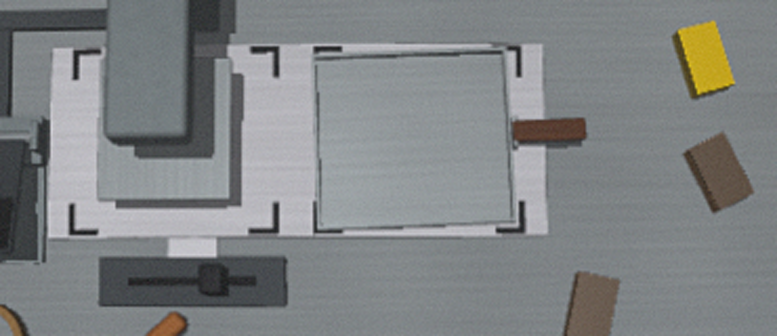

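```bash
cat > c.py <<'E'
from h import *
np.set_printoptions(precision=2,suppress=True)
d=vision.capture("top")
f=lambda L:p2w(d,np.array(L)/2.1+150,10)
def pw(L,z): return p2w(d,np.array(L)/2.1+150-0.25,z)
bed=pw([(51,48),(545,44),(548,234),(49,238)],10); print("bed",bed)
marks=pw([(73,51),(278,47),(278,232),(69,234)],10); print("pm corners",marks,marks.mean(0))
lm=pw([(521,47),(524,231),(314,48),(313,230)],10); print("lm",lm,lm.mean(0))
pan=pw([(315,56),(507,51),(516,222),(319,230)],26); print("pan",pan,pan.mean(0))
h=pw([(513,133),(585,129)],37); print("handle",h)
s=pw([(128,282),(256,282)],14); print("slot",s)
print("knob",pw([(211,270)],56))
im=d["image"][:,:,::-1]
for n,(a,b,c,e) in {"k1":(260,300,190,300),"k2":(165,270,290,440)}.items():
    cc=im[a:b,c:e]; k=min(800/(e-c),600/(b-a)); cv2.imwrite(f"pics/{n}.png",cv2.resize(cc,None,fx=k,fy=k,interpolation=cv2.INTER_CUBIC))
d=vision.capture("side"); im=d["image"][:,:,::-1]
cv2.imwrite("pics/k3.png",cv2.resize(im[180:340,150:370],None,fx=3.6,fy=3.6,interpolation=cv2.INTER_CUBIC))
for o in models.landmark_of(d,"lock_top")[:2]: print(o,p2w(d,o["centre"],56))
for o in models.landmark_of(d,"pan_handle")[:2]: print(o,p2w(d,o["centre"],33))
for o in models.landmark_of(d,"pedal_pad")[:2]: print(o,p2w(d,o["centre"],78))
E
python3 c.py
```

```text
bed [[ 728.92  307.74   10.  ]
 [ 725.75 -206.38   10.  ]
 [ 527.97 -202.97   10.  ]
 [ 529.72  305.67   10.  ]]
pm corners [[725.09 284.18  10.  ]
 [725.02  69.98  10.  ]
 [533.25  70.73  10.  ]
 [533.6  284.82  10.  ]] [629.24 177.43  10.  ]
lm [[ 722.63 -181.19   10.  ]
 [ 531.33 -178.48   10.  ]
 [ 723.42   32.84   10.  ]
 [ 534.87   35.31   10.  ]] [628.06 -72.88  10.  ]
pan [[ 711.     31.45   26.  ]
 [ 714.46 -164.39   26.  ]
 [ 538.87 -168.42   26.  ]
 [ 533.14   28.86   26.  ]] [624.37 -68.12  26.  ]
handle [[ 627.36 -166.43   37.  ]
 [ 630.94 -239.58   37.  ]]
slot [[483.8  222.69  14.  ]
 [482.62  92.93  14.  ]]
knob [[492.11 133.66  56.  ]]
{'centre': [288.8, 272.6], 'p': 0.62} [[483.58 124.12  56.  ]]
{'centre': [342.3, 197.0], 'p': 0.7} [[ 620.8  -204.58   33.  ]]
{'centre': [185.9, 307.3], 'p': 0.57} [[540.22 364.42  78.  ]]
```

View pics/k1.png

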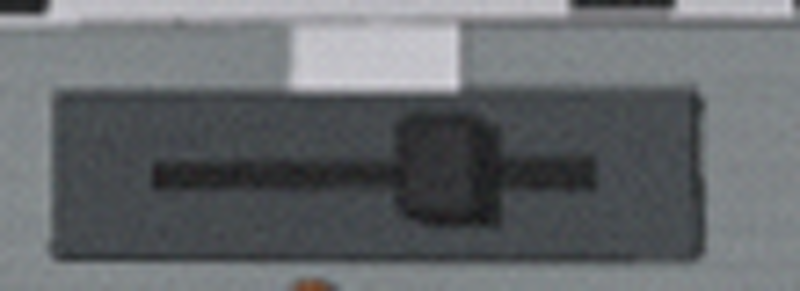

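View pics/k2.png

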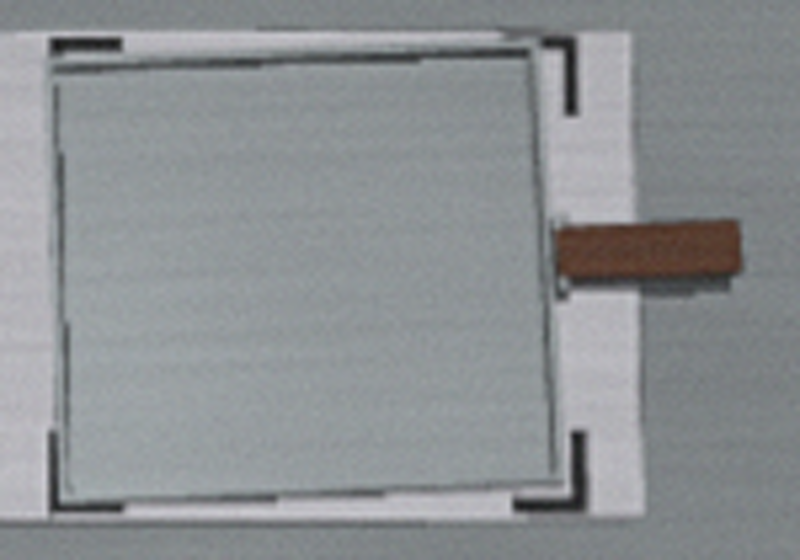

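View pics/k3.png

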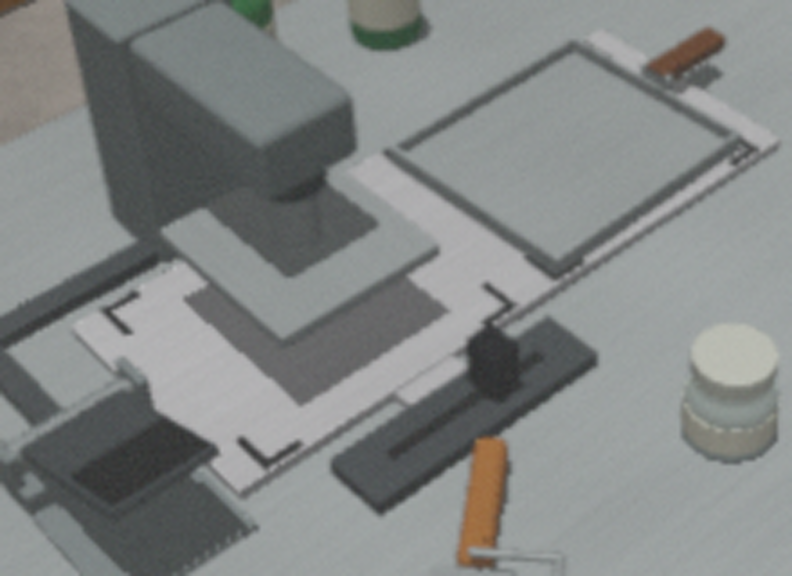

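Picture check: the bed is at about x 528–727 and y −205..307 in world, almost square to it. The knob, at top pixel (250,282), sits part way along its slot. The pan is on the load marks, turned slightly. I'll square the tool first.

>>> step_arm --series '[[[0, 0, 0, 0.136], [0, 0, 0, 0.135], [0, 0, 0, 0]]]' --gripper 0.6

```text
clock: 1.35
tool_pos: [167.3, -602.2, 248.2]
tcp_rot: [-0.001, 0.001, 0.707, -0.707]
contact_force: [-0.2, 0.3, -0.3]
gripper_width: 51.3
```

>>> step_arm --series '[[[-3.9, 0, -3.5, 0], [-3.9, 0, -3.5, 0], [-3.9, 0, -3.5, 0], [-3.9, 0, -3.5, 0], [-3.9, 0, -3.5, 0], [-3.9, 0, -3.5, 0], [-3.9, 0, -3.5, 0], [-3.9, 0, -3.5, 0]]]'

```text
clock: 2.15
tool_pos: [466.2, -333.6, 248.7]
tcp_rot: [-0.002, 0.001, -0.707, 0.707]
contact_force: [-0.2, -1.6, -0.4]
gripper_width: 50.9
```

>>> step_arm --series '[[[0, 0, -4.5, 0], [0, 0, -4.5, 0], [0, 0, -4.5, 0], [0, 0, -4.5, 0], [0, 0, -4.5, 0], [0, 0, -4.5, 0], [0, 0, -4.5, 0], [0, 0, 0, 0]]]'

```text
clock: 2.95
tool_pos: [464.9, -12.9, 249.1]
tcp_rot: [0.006, -0.005, 0.708, -0.707]
contact_force: [-0.2, -0.0, 0.1]
gripper_width: 51.6
```

```bash
python3 - <<'E'
from h import *
s=pose(); print(s[0]["clock"],s[0]["joints"].round(2),s[1],s[0]["tcp_rot"].round(3))
d=vision.capture("wrist"); save(d,"w1")
E
```

```text
2.95 [ 0.37  0.06 -0.42  1.77  0.02  1.32 -1.62] [464.88573893 -12.94199993 249.05929287] [ 0.006 -0.005  0.708 -0.707]
```

View pics/w1.png

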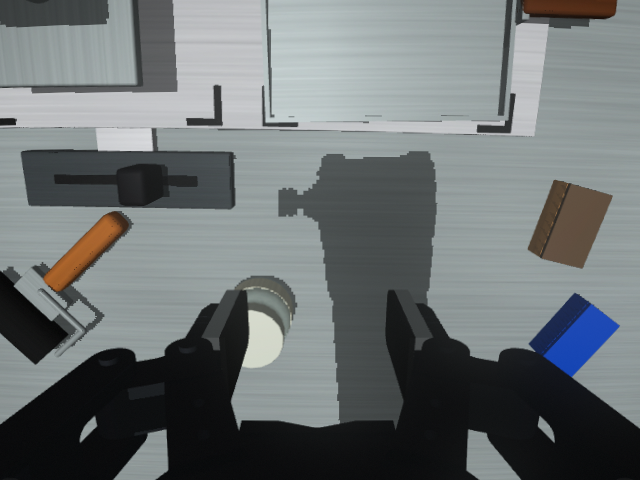

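>>> step_arm --series '[[[-0.5, 1.0, -3.7, 0], [-0.5, 1.0, -3.7, 0], [-0.5, 2.0, -3.7, 0], [-0.5, 2.0, -3.7, 0], [0, 2.5, 0, 0], [0, 2.5, 0, 0], [0, 0, 0, 0]]]'

```text
clock: 3.7
tool_pos: [483.4, 126.0, 135.1]
tcp_rot: [0.002, 0.003, -0.707, 0.708]
contact_force: [-0.9, -0.4, 0.4]
gripper_width: 50.9
```

```bash
python3 - <<'E'
from h import *
s=pose(); print(s[0]["clock"],s[0]["joints"].round(2),s[1],s[0]["tcp_rot"].round(3))
d=vision.capture("wrist"); save(d,"w2")
for o in models.landmark_of(d,"lock_top")[:2]: print(o,p2w(d,o["centre"],56,s))
E
```

```text
3.7 [ 0.15  0.25 -0.54  1.84  0.14  1.1  -2.01] [483.35627048 126.02398695 135.12775241] [ 0.002  0.003 -0.707  0.708]
{'centre': [297.2, 258.9], 'p': 0.97} [[481.45635997 135.51564803  56.        ]]
```

View pics/w2.png

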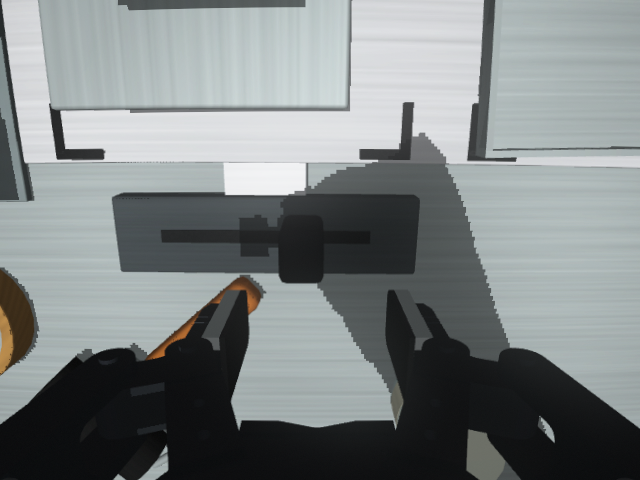

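>>> step_arm --series '[[[0, 1.0, -0.95, 0], [0, 2.6, 0, 0], [0, 2.6, 0, 0], [0, 2.5, 0, 0], [0, 0, 0, 0]]]'

```text
clock: 4.3
tool_pos: [483.5, 137.2, 49.2]
tcp_rot: [0.001, 0.001, -0.707, 0.707]
contact_force: [0.5, 1.1, -0.0]
gripper_width: 51.0
```

>>> step_arm --series '[[[0, 0, -1.5, 0], [0, 0, -1.5, 0], [0, 0, -1.5, 0], [0, 0, -1.5, 0], [0, 0, -1.0, 0]]]'

```text
clock: 4.8
tool_pos: [486.1, 208.5, 53.1]
tcp_rot: [0.001, 0.001, 0.707, -0.707]
contact_force: [0.2, -1.1, 1.1]
gripper_width: 51.3
```

>>> step_arm --series '[[[0, 0.3, -0.7, 0], [0, 0, -0.5, 0], [0, 0, 0, 0]]]'

```text
clock: 5.1
tool_pos: [485.2, 220.1, 48.7]
tcp_rot: [0.0, 0.0, 0.707, -0.707]
contact_force: [-0.0, -0.3, 0.7]
gripper_width: 51.2
```

>>> step_arm --series '[[[0, 0, -0.3, 0], [0, 0, -0.2, 0], [0, 0, 0, 0]]]'

```text
clock: 5.4
tool_pos: [485.3, 222.0, 48.3]
tcp_rot: [0.001, -0.001, -0.706, 0.708]
contact_force: [-1.2, -7.7, 4.5]
gripper_width: 51.5
```

```bash
python3 - <<'E'
from h import *
s=pose(); print(s[0]["clock"],s[0]["joints"].round(2),s[1],s[0]["contact_force"])
d=vision.capture("wrist"); save(d,"w3")
E
```

```text
5.4 [-0.06  0.44 -0.53  1.83  0.27  0.95 -2.28] [485.26684859 221.96859355  48.26545165] [-1.21772421 -7.72252684  4.51215463]
```

View pics/w3.png

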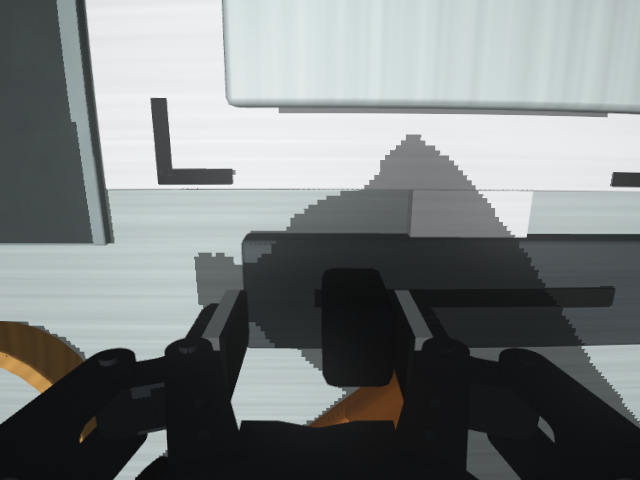

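The knob touches the right finger, and the force has risen to 7.7 N, which means the stop. One more small push to confirm it.

>>> step_arm --series '[[[0, 0, -0.3, 0], [0, 0, 0, 0], [0, 0, 0, 0], [0, 0, 0, 0]]]'

```text
clock: 5.85
tool_pos: [485.4, 222.2, 48.2]
tcp_rot: [0.002, -0.001, -0.705, 0.709]
contact_force: [-2.6, -14.5, 9.8]
gripper_width: 51.4
```

Lock released. Backing off, rising and going to look at the blocks.

>>> step_arm --series '[[[0, 0, 1.3, 0], [0, -4, 0, 0], [0, -4, 0, 0], [0, -4, 0, 0], [0, -4, 1, 0], [0, -3, 3, 0], [0, 0, 4.5, 0], [0, 0, 4.5, 0]]]' --gripper 1.0

```text
clock: 6.65
tool_pos: [485.3, 83.7, 239.6]
tcp_rot: [0.002, 0.0, 0.707, -0.707]
contact_force: [0.5, -0.6, -0.5]
gripper_width: 85.5
```

>>> step_arm --series '[[[0, 0, 4.5, 0], [0, 0, 4.5, 0], [0, 0, 4.5, 0], [0, 0, 4.5, 0], [0, 0, 4.5, 0], [0, 0, 4.5, 0], [0, 0, 4.5, 0], [0, 0, 4.5, 0]]]'

```text
clock: 7.45
tool_pos: [484.6, -277.4, 238.4]
tcp_rot: [0.0, 0.0, 0.707, -0.707]
contact_force: [0.4, 0.7, 0.0]
gripper_width: 85.3
```

```bash
cat > blk.py <<'E'
from h import *
import sys
np.set_printoptions(precision=3,suppress=True)
s=pose(); print(s[0]["clock"],s[0]["joints"].round(2),s[1],s[0]["tcp_rot"].round(3))
d=vision.capture(sys.argv[1]); save(d,sys.argv[2]); im=d["image"]
zz=float(sys.argv[3]) if len(sys.argv)>3 else 28
hsv=cv2.cvtColor(im,cv2.COLOR_RGB2HSV)
for m in models.masks_of(d,"block1")[:5]:
    mm=m["pixels"].astype(np.uint8); h=np.median(im[m["pixels"]],0)
    q=max(cv2.findContours(mm,0,2)[0],key=cv2.contourArea)
    w=p2w(d,q[:,0].astype(float),zz,s)[:,:2].astype(np.float32)
    print(round(m["p"],2),np.round(m["rect"]),"rgb",h,cv2.minAreaRect(w))
for o in models.landmark_of(d,"block1")[:5]: print(round(o["p"],2),o["centre"],p2w(d,o["centre"],zz-28,s))
E
python3 blk.py wrist w4
```

```text
7.45 [ 0.64  0.25 -0.21  1.57  0.05  1.33 -1.15] [ 484.602 -277.374  238.356] [ 0.     0.     0.707 -0.707]
0.91 [248. 199. 310. 290.] rgb [104.  87.  70.] ((450.1005859375, -244.64321899414062), (42.819435119628906, 76.41181182861328), 77.75696563720703)
0.89 [272. 313. 350. 400.] rgb [18. 35. 82.] ((340.8560485839844, -271.5780944824219), (49.821102142333984, 79.94596099853516), 56.77901840209961)
0.86 [405.  24. 493. 129.] rgb [102.  85.  69.] ((584.9652099609375, -379.08184814453125), (70.003173828125, 48.63393020629883), 25.264747619628906)
0.43 [  1.   1. 266. 153.] rgb [140. 149. 149.] ((586.4871215820312, -128.4868927001953), (223.09982299804688, 114.95419311523438), 88.05461120605469)
0.73 [279.4, 239.1] [[ 447.987 -243.604    0.   ]]
0.6 [438.4, 81.7] [[ 585.113 -379.601    0.   ]]
```

View pics/w4.png

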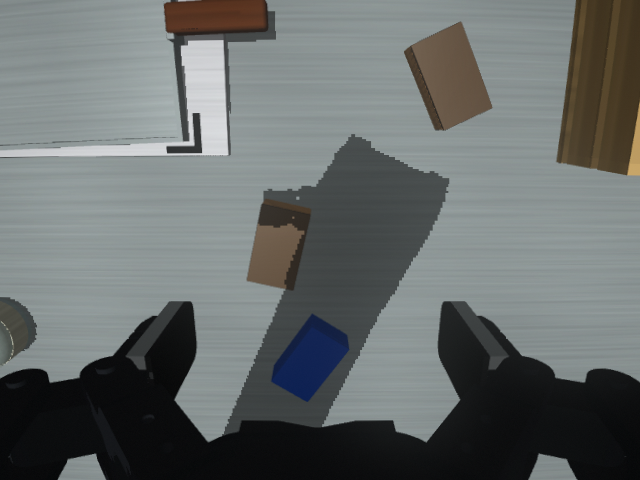

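The near brown block is at pixel (280,245), with the blue look-alike below it at (310,358). The far brown block is at (448,77). I'm taking the near brown one, world (448,−243), with its long axis turned −12°.

>>> step_arm --series '[[[3.6, 0, -3.4, 0], [0, 3.5, 0, 0.107], [0, 3.5, 0, 0.107], [0, 3.5, 0, 0], [0, 2.5, 0, 0], [0, 0, 0, 0]]]'

```text
clock: 8.2
tool_pos: [446.8, -239.2, 105.0]
tcp_rot: [-0.077, 0.073, 0.704, -0.702]
contact_force: [-0.8, 0.2, -0.8]
gripper_width: 85.5
```

```bash
python3 blk.py wrist w5
```

```text
8.2 [ 0.61  0.27 -0.21  1.86  0.06  1.02 -1.41] [ 446.846 -239.152  105.007] [-0.077  0.073  0.704 -0.702]
0.82 [354. 341. 460. 439.] rgb [12. 33. 90.] ((353.00274658203125, -276.89508056640625), (52.6862907409668, 55.955169677734375), 55.98500061035156)
0.81 [288. 175. 368. 315.] rgb [51. 44. 37.] ((449.8929443359375, -244.8345489501953), (42.05849838256836, 72.89989471435547), 77.2745361328125)
0.59 [535.   0. 553.   2.] rgb [68. 52. 35.] ((543.7396850585938, -365.4320373535156), (5.624050617218018, 1.6926554441452026), 80.1349105834961)
0.69 [396.7, 394.5] [[ 332.763 -268.699   -0.   ]]
0.61 [326.7, 236.3] [[ 448.513 -245.742    0.   ]]
```

View pics/w5.png

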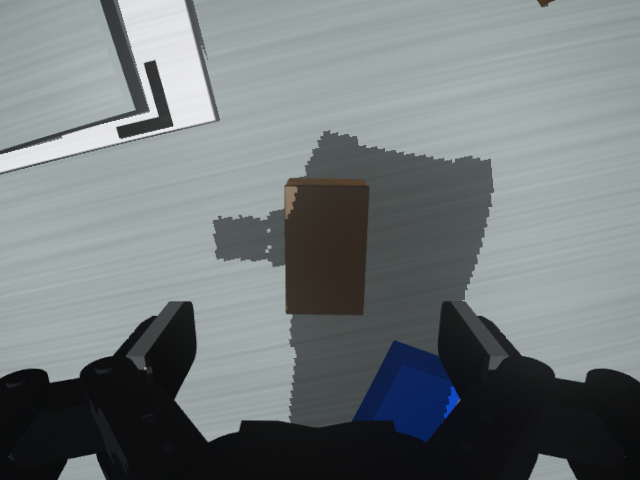

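>>> step_arm --series '[[[-0.3, 2.5, 0.55, 0], [0, 2.5, 0, 0], [0, 2.0, 0, 0], [0, 1.4, 0, 0], [0, 0, 0, 0]]]'

```text
clock: 8.85
tool_pos: [450.5, -247.3, 23.9]
tcp_rot: [-0.076, 0.075, 0.703, -0.703]
contact_force: [-0.3, 0.0, -0.3]
gripper_width: 85.0
```

>>> step_arm --series '[[[0, 0, 0, 0], [0, 0, 0, 0], [0, 0, 0, 0], [0, 0, 0, 0], [0, 0, 0, 0], [0, 0, 0, 0]]]' --gripper 0.2 --squeeze 40

```text
clock: 9.45
tool_pos: [451.6, -247.9, 25.6]
tcp_rot: [0.075, -0.076, -0.703, 0.703]
contact_force: [-0.5, 0.2, 6.7]
gripper_width: 41.2
```

>>> step_arm --series '[[[0, -3, 0, 0], [0, -3, 0, -0.125], [0, -3, 0, -0.125], [0, 0, 0, 0]]]'

```text
clock: 9.85
tool_pos: [453.2, -248.8, 118.9]
tcp_rot: [-0.016, 0.012, -0.706, 0.708]
contact_force: [0.5, -0.3, -1.3]
gripper_width: 41.0
```

```bash
python3 - <<'E'
from h import *
np.set_printoptions(precision=3,suppress=True)
s=pose(); print(s[0]["gripper_width"],s[1],s[2])
print(tocmd(np.array([625,-23,s[1][2]])-s[1],s[2]))
d=vision.capture("wrist"); save(d,"w6")
d=vision.capture("top"); save(d,"t6")
E
```

```text
41.02075364021109 [ 453.226 -248.812  118.91 ] [[-0.999  0.007  0.04 ]
 [-0.04  -0.004 -0.999]
 [-0.007 -1.     0.004]]
[-18.06   0.03 -21.88]
```

View pics/w6.png

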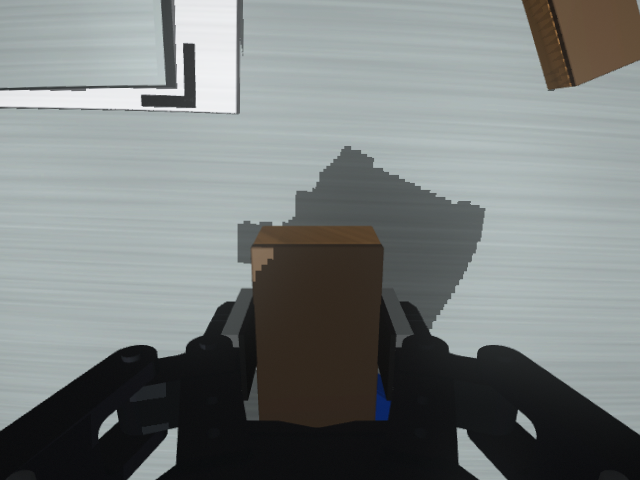

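View pics/t6.png

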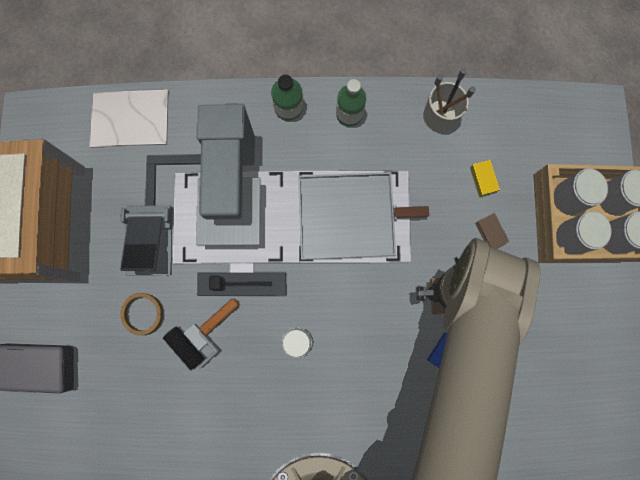

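The block is held square, and the lock knob is at its far stop (217,284). Carrying it to the pan.

>>> step_arm --series '[[[-2.58, 0, -3.12, 0], [-2.58, 0, -3.12, 0], [-2.58, 0, -3.12, 0], [-2.58, 0, -3.12, 0], [-2.58, 0, -3.12, 0], [-2.58, 0, -3.12, 0], [-2.58, 0, -3.12, 0], [0, 0, 0, 0]]]'

```text
clock: 10.75
tool_pos: [624.5, -15.0, 112.4]
tcp_rot: [0.015, -0.016, 0.709, -0.705]
contact_force: [0.5, 0.8, -1.6]
gripper_width: 41.6
```

```bash
python3 - <<'E'
from h import *
np.set_printoptions(precision=3,suppress=True)
s=pose(); print(s[0]["gripper_width"],s[1],s[2])
d=vision.capture("wrist"); save(d,"w7")
E
```

```text
41.61751134000334 [624.508 -14.99  112.379] [[-0.999 -0.001  0.043]
 [-0.043  0.005 -0.999]
 [ 0.001 -1.    -0.005]]
```

View pics/w7.png

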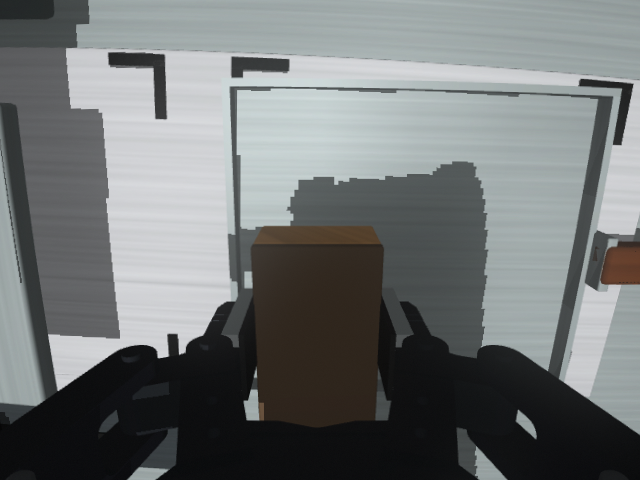

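>>> step_arm --series '[[[0, 2, 0.8, 0], [0, 2, 0, 0], [0, 2, 0, 0], [0, 1.0, 0, 0], [0, 0, 0, 0], [0, 0, 0, 0]]]'

```text
clock: 11.4
tool_pos: [623.6, -31.2, 44.5]
tcp_rot: [-0.012, 0.012, -0.707, 0.707]
contact_force: [1.1, 0.0, -0.6]
gripper_width: 41.5
```

>>> step_arm --series '[[[0, 0.2, -0.8, 0], [0, 0.2, 0, 0], [0, 0, 0, 0], [0, 0, 0, 0]]]'

```text
clock: 11.8
tool_pos: [623.5, -22.8, 40.6]
tcp_rot: [-0.013, 0.013, -0.707, 0.707]
contact_force: [-0.1, -0.4, -1.3]
gripper_width: 40.6
```

>>> step_arm --series '[[[0, 0.1, 0, 0], [0, 0, 0, 0], [0, 0, 0, 0]]]'

```text
clock: 12.1
tool_pos: [623.7, -23.0, 39.7]
tcp_rot: [-0.013, 0.012, -0.707, 0.707]
contact_force: [0.1, -0.0, 2.1]
gripper_width: 41.0
```

>>> step_arm --series '[[[0, 0, 0, 0], [0, 0, 0, 0], [0, 0, 0, 0], [0, 0, 0, 0]]]' --gripper 0.62

```text
clock: 12.5
tool_pos: [623.4, -22.8, 39.2]
tcp_rot: [0.013, -0.013, 0.707, -0.707]
contact_force: [-0.3, -0.2, -0.3]
gripper_width: 52.6
```

>>> step_arm --series '[[[0, -1.5, 0, 0], [0, -3, 0, 0], [0, -3, 0, 0], [0, -3, 0, 0], [0, -3, 0, 0], [0, 0, 0, 0]]]'

```text
clock: 13.1
tool_pos: [626.0, -22.5, 181.0]
tcp_rot: [-0.016, 0.009, -0.707, 0.707]
contact_force: [0.3, -0.1, 0.3]
gripper_width: 52.7
```

```bash
python3 blk.py wrist w8 42
```

```text
13.1 [ 0.24  0.44 -0.35  1.46  0.16  1.26 -1.66] [626.043 -22.508 180.979] [-0.016  0.009 -0.707  0.707]
0.62 [287. 182. 349. 292.] rgb [53. 47. 41.] ((621.2181396484375, -23.48405647277832), (73.58070373535156, 41.76255416870117), 2.0075459480285645)
0.73 [316.5, 228.4] [[619.625 -23.139  14.   ]]
```

View pics/w8.png

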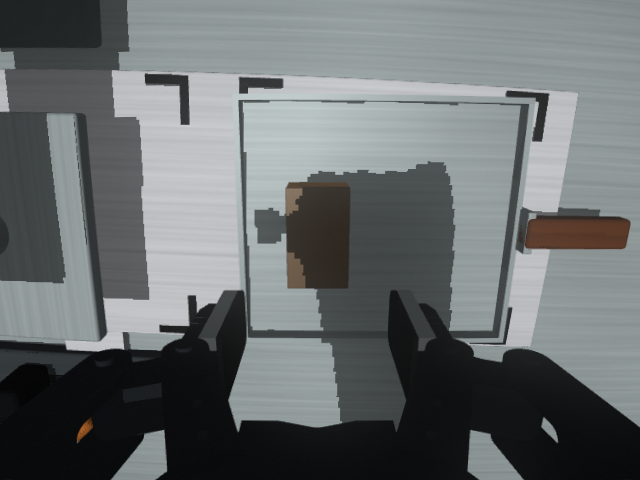

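Block 1 lies flat in the pan. Next is the far brown block.

>>> step_arm --series '[[[0.65, 0, 4.4, 0], [0.65, 0, 4.4, 0], [0.65, 0, 4.4, 0], [0.65, 0, 4.4, 0], [0.65, 0, 4.4, 0], [0.65, 0, 4.4, 0], [0.65, 0, 4.4, 0], [0.65, 0, 4.4, 0]]]' --gripper 1.0

```text
clock: 14.05
tool_pos: [583.0, -377.9, 173.0]
tcp_rot: [0.012, -0.013, 0.707, -0.707]
contact_force: [0.8, -0.2, -0.7]
gripper_width: 85.4
```

>>> step_arm --series '[[[0, 1, 0, -0.13], [0, 1, 0, -0.13], [0, 1, 0, -0.14], [0, 1, 0, 0], [0, 0, 0, 0]]]'

```text
clock: 14.55
tool_pos: [582.8, -375.7, 131.4]
tcp_rot: [0.15, -0.153, 0.692, -0.689]
contact_force: [-1.5, 0.5, -1.5]
gripper_width: 85.5
```

```bash
python3 blk.py wrist w9
```

```text
14.55 [ 0.72  0.62 -0.3   1.29  0.18  1.26 -0.72] [ 582.752 -375.749  131.416] [ 0.15  -0.153  0.692 -0.689]
0.95 [289. 174. 373. 298.] rgb [51. 44. 36.] ((588.0179443359375, -381.6322937011719), (73.66197967529297, 42.79005813598633), 25.43053436279297)
0.95 [ 57. 453. 105. 480.] rgb [ 6. 29. 83.] ((356.2423400878906, -289.6307067871094), (23.128257751464844, 34.95487976074219), 28.58248519897461)
0.66 [353.   2. 459. 108.] rgb [240. 219.   0.] ((696.3695678710938, -373.72772216796875), (55.560630798339844, 44.028282165527344), 15.242603302001953)
0.92 [326.2, 226.4] [[ 587.136 -380.191    0.   ]]
0.68 [402.2, 39.5] [[ 706.265 -372.811    0.   ]]
0.62 [66.3, 446.4] [[ 337.389 -269.441    0.   ]]
```

View pics/w9.png

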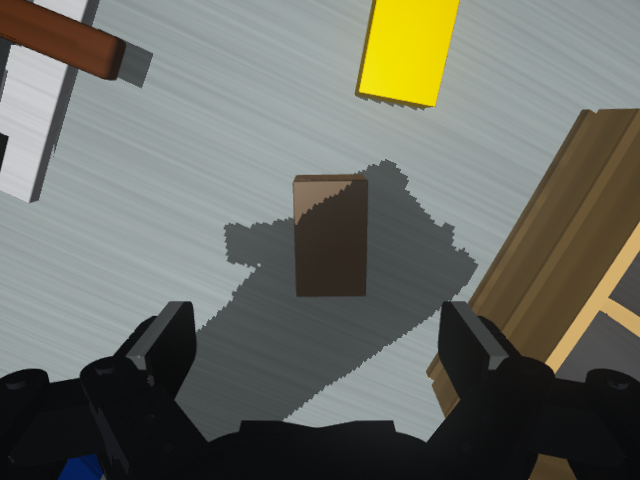

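```bash
python3 - <<'E'
from h import *
np.set_printoptions(precision=1,suppress=True)
d=vision.capture("top"); save(d,"t9")
for z in (0,80,100): print(z,p2w(d,[(534,166),(543,262)],z).ravel())
d=vision.capture("side"); save(d,"s9")
E
```

```text
0 [ 740.6 -494.4    0.   523.4 -501.6    0. ]
80 [ 719.5 -463.6   80.   515.9 -470.3   80. ]
100 [ 714.2 -455.9  100.   514.  -462.5  100. ]
```

View pics/s9.png

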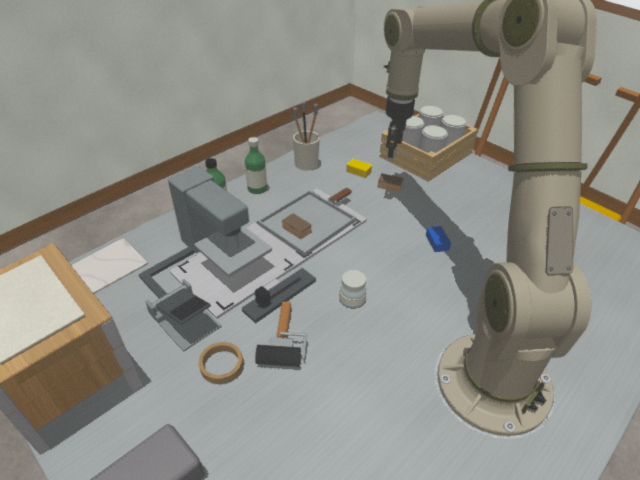

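>>> step_arm --series '[[[-0.15, 2.5, 0.6, 0], [0, 2.5, 0, 0], [0, 2.5, 0, 0], [0, 1.8, 0, 0], [0, 1.2, 0, 0], [0, 0, 0, 0], [0, 0, 0, 0]]]'

```text
clock: 15.5
tool_pos: [588.5, -381.5, 30.3]
tcp_rot: [-0.153, 0.152, -0.69, 0.691]
contact_force: [0.3, -0.3, -0.2]
gripper_width: 85.7
```

>>> step_arm --series '[[[0, 0, 0, 0], [0, 0, 0, 0], [0, 0, 0, 0], [0, 0, 0, 0], [0, 0, 0, 0], [0, 0, 0, 0]]]' --gripper 0.2 --squeeze 40

```text
clock: 16.1
tool_pos: [588.4, -381.6, 30.3]
tcp_rot: [-0.153, 0.152, -0.69, 0.691]
contact_force: [-0.7, 0.6, 6.0]
gripper_width: 40.7
```

>>> step_arm --series '[[[0, -2, 0, 0], [0, -3, 0, 0.13], [0, -3, 0, 0.13], [0, -2, 0, 0.13], [0, 0, 0, 0]]]'

```text
clock: 16.6
tool_pos: [589.6, -382.0, 133.2]
tcp_rot: [-0.017, 0.013, -0.706, 0.708]
contact_force: [0.4, -0.4, 0.3]
gripper_width: 40.9
```

```bash
python3 - <<'E'
from h import *
np.set_printoptions(precision=3,suppress=True)
s=pose(); print(s[0]["gripper_width"],s[1],s[2])
print(tocmd(np.array([626,-112,s[1][2]])-s[1],s[2]))
d=vision.capture("wrist"); save(d,"w10")
d=vision.capture("top"); save(d,"t10")
E
```

```text
40.906966672701415 [ 589.643 -382.039  133.241] [[-0.999  0.005  0.043]
 [-0.043 -0.003 -0.999]
 [-0.005 -1.     0.003]]
[ -4.79  -0.07 -26.82]
```

View pics/w10.png

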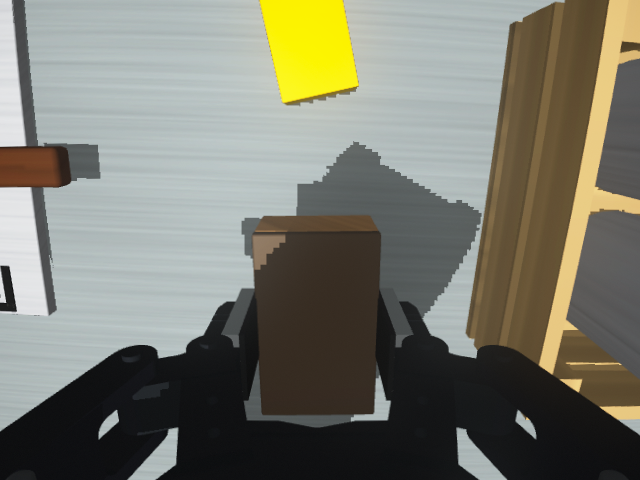

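View pics/t10.png

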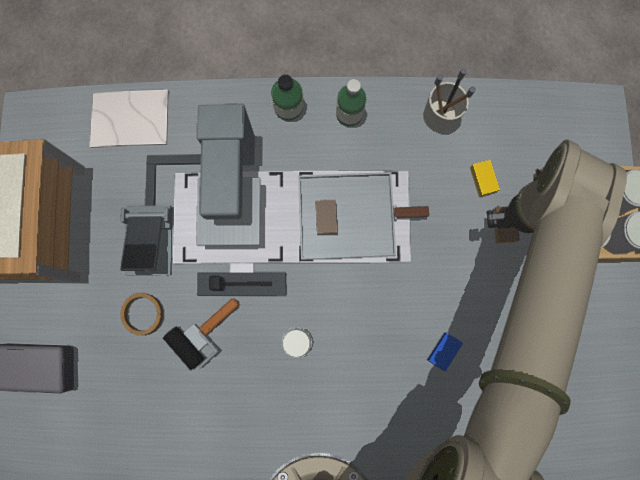

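>>> step_arm --series '[[[-0.68, 0, -3.83, 0], [-0.68, 0, -3.83, 0], [-0.68, 0, -3.83, 0], [-0.68, 0, -3.83, 0], [-0.68, 0, -3.83, 0], [-0.68, 0, -3.83, 0], [-0.68, 0, -3.83, 0], [0, 0, 0, 0]]]'

```text
clock: 17.5
tool_pos: [623.1, -102.1, 127.5]
tcp_rot: [0.02, -0.022, 0.709, -0.705]
contact_force: [0.5, -0.0, 0.1]
gripper_width: 41.3
```

>>> step_arm --series '[[[0, 2, 0, 0], [0, 2, 0, 0], [0, 2, 0, 0], [0, 0, 0, 0], [0, 0, 0, 0]]]'

```text
clock: 18.0
tool_pos: [622.3, -111.3, 68.2]
tcp_rot: [0.016, -0.018, 0.707, -0.707]
contact_force: [0.7, -0.5, 0.2]
gripper_width: 41.1
```

```bash
python3 blk.py wrist w11 42
```

```text
18.0 [ 0.33  0.56 -0.28  1.55  0.17  1.06 -1.52] [ 622.31  -111.291   68.191] [ 0.016 -0.018  0.707 -0.707]
0.91 [250. 216. 383. 415.] rgb [57. 46. 36.] ((611.2984619140625, -112.30645751953125), (89.7083740234375, 49.41255569458008), 3.3247108459472656)
0.91 [ 41. 198. 179. 369.] rgb [124.  98.  75.] ((621.9908447265625, -29.268007278442383), (74.51519775390625, 51.77579116821289), 2.1286368370056152)
0.96 [130.9, 269.5] [[619.797 -24.984  14.   ]]
0.93 [317.9, 301.7] [[ 607.966 -113.032   14.   ]]
```

View pics/w11.png

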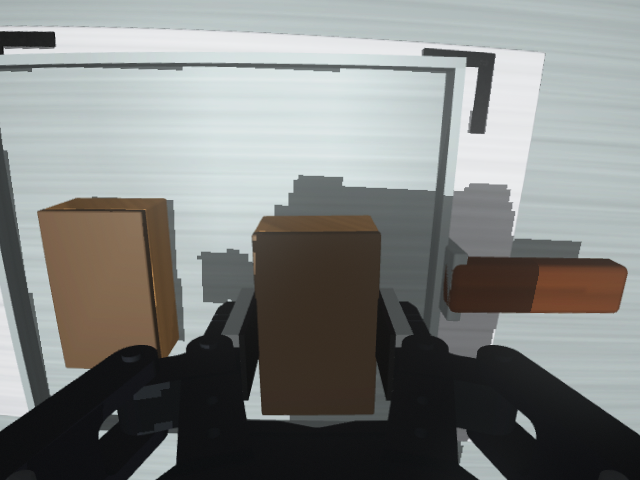

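>>> step_arm --series '[[[0, 1.4, 0, 0], [0, 0.8, 0, 0], [0, 0, 0, 0], [0, 0, 0, 0]]]'

```text
clock: 18.55
tool_pos: [622.9, -111.2, 46.8]
tcp_rot: [0.016, -0.017, 0.707, -0.707]
contact_force: [0.3, 0.7, 0.6]
gripper_width: 40.8
```

>>> step_arm --series '[[[0, 0.3, 0, 0], [0, 0, 0, 0], [0, 0, 0, 0]]]'

```text
clock: 18.85
tool_pos: [623.3, -111.3, 44.5]
tcp_rot: [0.016, -0.016, 0.707, -0.707]
contact_force: [0.0, 0.7, -0.3]
gripper_width: 40.8
```

>>> step_arm --series '[[[0, 0, 0, 0], [0, 0, 0, 0], [0, 0, 0, 0], [0, 0, 0, 0]]]' --gripper 0.62

```text
clock: 19.25
tool_pos: [623.2, -111.3, 44.4]
tcp_rot: [0.016, -0.016, 0.707, -0.707]
contact_force: [-0.2, -0.3, 0.4]
gripper_width: 53.2
```

>>> step_arm --series '[[[0, -1.5, 0, 0], [0, -3, 0, 0], [0, -3, 0, 0], [0, -3, 0, 0], [0, -3, 0, 0], [0, 0, 0, 0]]]'

```text
clock: 19.85
tool_pos: [625.8, -111.4, 186.1]
tcp_rot: [-0.02, 0.013, -0.706, 0.707]
contact_force: [1.1, 0.9, -0.1]
gripper_width: 53.2
```

```bash
python3 blk.py wrist w12 42; python3 - <<'E'
from h import *
d=vision.capture("top"); save(d,"t12")
E
```

```text
19.85 [ 0.34  0.45 -0.3   1.43  0.14  1.27 -1.49] [ 625.845 -111.359  186.122] [-0.02   0.013 -0.706  0.707]
0.89 [282. 177. 351. 280.] rgb [55. 49. 43.] ((623.1763916015625, -111.52529907226562), (72.9288330078125, 41.6474609375), 3.0768399238586426)
0.75 [633.  84. 639. 176.] rgb [90. 76. 24.] ((699.86279296875, -319.98638916015625), (61.133609771728516, 4.933751583099365), 12.989261627197266)
0.74 [157. 174. 226. 282.] rgb [117.  97.  78.] ((621.1152954101562, -27.15009117126465), (72.57872772216797, 47.88018035888672), 1.9711438417434692)
0.87 [201.3, 220.4] [[620.409 -26.664  14.   ]]
0.81 [314.7, 224.5] [[ 621.062 -110.871   14.   ]]
```

View pics/w12.png

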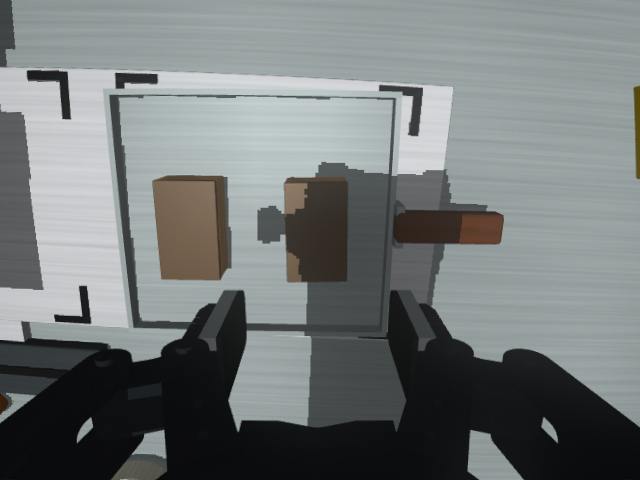

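View pics/t12.png

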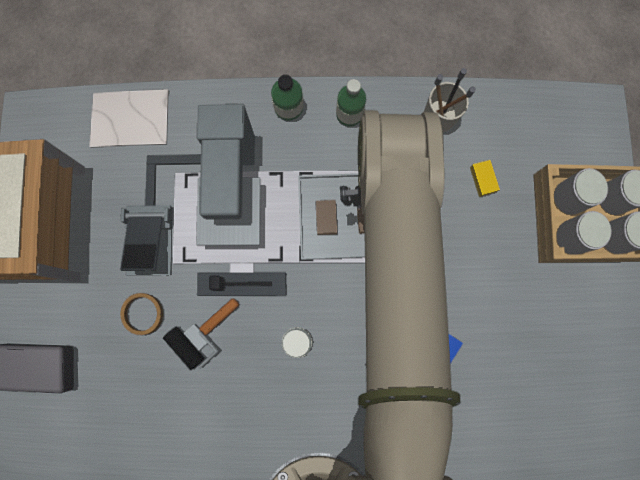

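Both blocks lie flat in the pan at pixels (190,228) and (316,230). Measuring the pan and handle now.

```bash
python3 - <<'E'
from h import *
np.set_printoptions(precision=3,suppress=True)
s=pose()
d=vision.capture("wrist")
K,D=KD(d)
h=p2w(d,[(396,226.5),(503,227)],36,s); print(h)
hc=p2w(d,[(394,240),(500,243),(503,213),(396,211)],40,s); print(hc)
print(p2w(d,[(105,91),(402,94),(387,337),(128,327)],26,s))
for o in models.landmark_of(d,"pan_handle")[:2]: print(o,p2w(d,o["centre"],33,s))
for o in models.landmark_of(d,"pan")[:2]: print(o,p2w(d,o["centre"],10,s))
im=d["image"][:,:,::-1]
cv2.imwrite("pics/w12c.png",cv2.resize(im[60:350,90:520],None,fx=1.8,fy=1.8))
E
```

```text
[[ 624.629 -164.876   36.   ]
 [ 627.704 -237.894   36.   ]]
[[ 616.303 -163.61    40.   ]
 [ 617.481 -235.784   40.   ]
 [ 638.151 -234.365   40.   ]
 [ 636.049 -163.024   40.   ]]
[[ 704.324   29.818   26.   ]
 [ 709.968 -162.599   26.   ]
 [ 536.057 -168.806   26.   ]
 [ 534.555   27.479   26.   ]]
{'centre': [457.2, 220.5], 'p': 0.69} [[ 630.023 -206.832   33.   ]]
{'centre': [260.4, 213.4], 'p': 0.68} [[623.443 -70.629  10.   ]]
```

View pics/w12c.png

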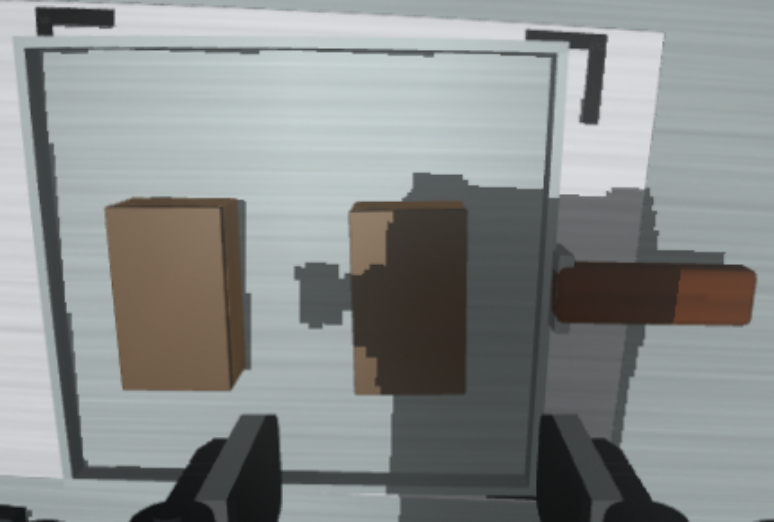

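>>> step_arm --series '[[[0.1, 0, 2.7, 0], [0.1, 0, 2.7, 0], [0.1, 0, 2.7, 0], [0.1, 0, 2.7, 0], [0, 0, 0, -0.13], [0, 0, 0, -0.13], [0, 0, 0, -0.13], [0, 0, 0, -0.13]]]'

```text
clock: 21.0
tool_pos: [623.8, -219.3, 178.4]
tcp_rot: [0.199, -0.2, 0.679, -0.678]
contact_force: [-0.7, 0.1, -0.4]
gripper_width: 52.8
```

>>> step_arm --series '[[[0, 0.5, 0, -0.13], [0, 1, 0, -0.13], [0, 1, 0, -0.13], [0, 1, 0, -0.13], [0, 1, 0, -0.13], [0, 1, 0, -0.13], [0, 1, 0, -0.13], [0, 0, 0, -0.13]]]'

```text
clock: 21.8
tool_pos: [622.8, -219.1, 111.6]
tcp_rot: [-0.509, 0.511, -0.491, 0.488]
contact_force: [-0.2, 0.0, -0.3]
gripper_width: 52.8
```

```bash
python3 - <<'E'
from h import *
np.set_printoptions(precision=3,suppress=True)
s=pose(); print(s[1],s[0]["joints"]); print(s[2])
d=vision.capture("wrist"); save(d,"w13")
for o in models.landmark_of(d,"pan_handle")[:2]: print(o,p2w(d,o["centre"],33,s))
E
```

```text
[ 622.781 -219.125  111.608] [ 0.655  0.615 -0.543  1.414  0.324  1.207  0.116]
[[ 0.04  -0.004  0.999]
 [-0.999  0.001  0.04 ]
 [-0.002 -1.    -0.004]]
{'centre': [330.7, 233.7], 'p': 0.77} [[ 628.703 -206.659   33.   ]]
```

View pics/w13.png

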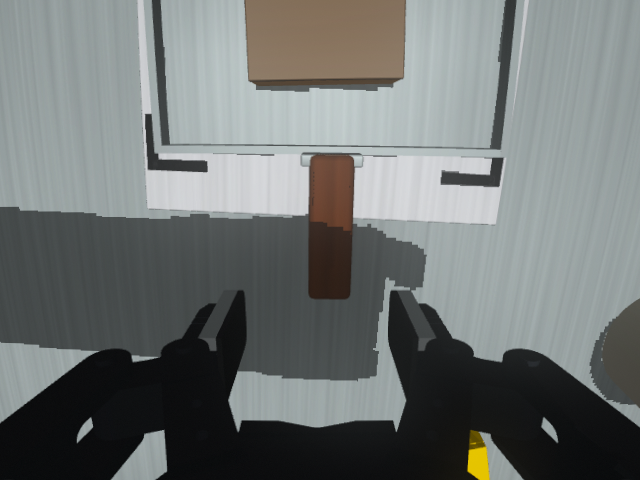

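>>> step_arm --series '[[[0, 2.5, 0.55, 0], [0, 2.5, 0, 0], [0, 1.7, 0, 0], [0, 0.9, 0, 0], [0, 0, 0, 0], [0, 0, 0, 0]]]'

```text
clock: 22.5
tool_pos: [630.2, -219.2, 39.2]
tcp_rot: [0.509, -0.508, 0.491, -0.492]
contact_force: [0.2, -0.0, 0.6]
gripper_width: 53.1
```

```bash
python3 - <<'E'
from h import *
s=pose(); print(s[1],s[0]["contact_force"])
d=vision.capture("wrist"); save(d,"w14")
E
```

```text
[ 630.20061023 -219.22175224   39.19431927] [ 0.24710588 -0.00941148  0.60030153]
```

View pics/w14.png

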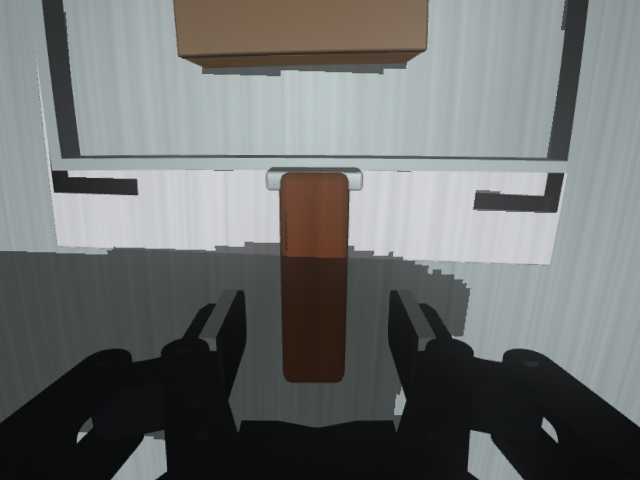

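>>> step_arm --series '[[[0, 0.5, -0.1, 0], [0, 0, 0, 0], [0, 0, 0, 0]]]'

```text
clock: 22.85
tool_pos: [628.6, -219.3, 33.5]
tcp_rot: [0.509, -0.509, 0.491, -0.491]
contact_force: [-0.7, -1.0, -0.4]
gripper_width: 52.7
```

>>> step_arm --series '[[[0, 0, 0, 0], [0, 0, 0, 0], [0, 0, 0, 0], [0, 0, 0, 0], [0, 0, 0, 0]]]' --gripper 0.0 --squeeze 50

```text
clock: 23.35
tool_pos: [628.9, -219.2, 33.7]
tcp_rot: [0.509, -0.509, 0.491, -0.491]
contact_force: [0.2, 0.8, 3.1]
gripper_width: 21.1
```

```bash
cat > st.py <<'E'
from h import *
import sys
np.set_printoptions(precision=3,suppress=True)
s=pose(); print(s[0]["clock"],s[1],s[0]["contact_force"],s[0]["gripper_width"],s[0]["joints"]);print(s[2])
for n in sys.argv[1:]:
    c,nm=n.split(":"); d=vision.capture(c); save(d,nm)
E
python3 st.py wrist:w15
```

```text
23.35 [ 628.931 -219.247   33.655] [0.222 0.778 3.078] 21.10599623781408 [ 0.634  0.701 -0.514  1.462  0.369  1.074  0.079]
[[ 0.035  0.001  0.999]
 [-0.999 -0.     0.035]
 [ 0.    -1.     0.001]]
```

View pics/w15.png

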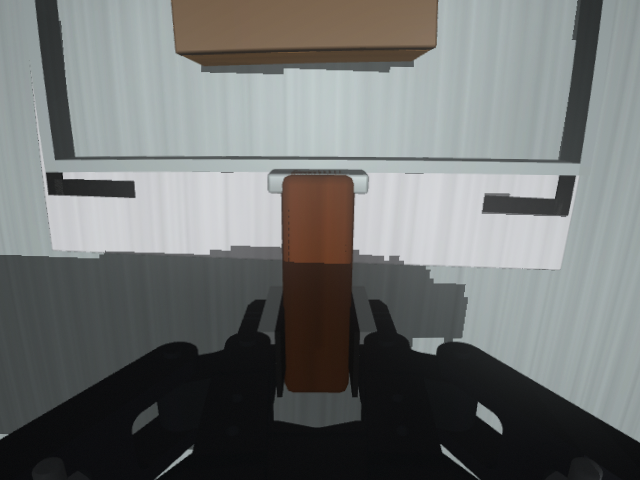

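```bash
python3 - <<'E'
from h import *
np.set_printoptions(precision=1,suppress=True)
s=pose(); d=vision.capture("wrist")
print("wall",p2w(d,[(55,172),(317,173),(580,175)],26,s))
print("mark",p2w(d,[(48,196),(135,197),(570,216),(484,211)],10,s))
print("bed",p2w(d,[(52,249),(560,268)],10,s))
print("handle end",p2w(d,[(317,392)],33,s))
E
```

```text
wall [[ 540.9 -169.7   26. ]
 [ 626.8 -167.5   26. ]
 [ 713.3 -164.7   26. ]]
mark [[ 526.8 -180.9   10. ]
 [ 560.2 -180.4   10. ]
 [ 723.  -181.8   10. ]
 [ 689.4 -181.2   10. ]]
bed [[ 525.4 -201.8   10. ]
 [ 723.2 -202.7   10. ]]
handle end [[ 629.5 -244.3   33. ]]
```

Grip holds the handle. I'll square the pan by a 0.04 turn, then slide about 243 mm in +y.

>>> step_arm --series '[[[0, 0, 0, 0.02], [0, 0, 0, 0.02], [-0.5, 0, 0, 0], [-1, 0, 0, 0], [-1.3, 0, -0.1, 0], [-1.3, 0, 0, 0], [-1.3, 0, -0.1, 0], [-1.3, 0, -0.1, 0]]]'

```text
clock: 24.25
tool_pos: [626.0, -155.1, 33.6]
tcp_rot: [-0.497, 0.498, -0.501, 0.503]
contact_force: [1.1, -7.2, 3.3]
gripper_width: 21.3
```

```bash
python3 st.py top:t16 wrist:w16
```

```text
24.25 [ 626.001 -155.074   33.636] [ 1.118 -7.225  3.339] 21.310231094332096 [ 0.554  0.662 -0.518  1.529  0.364  1.046 -0.066]
[[-0.009  0.001  1.   ]
 [-1.    -0.003 -0.009]
 [ 0.003 -1.     0.001]]
```

View pics/w16.png

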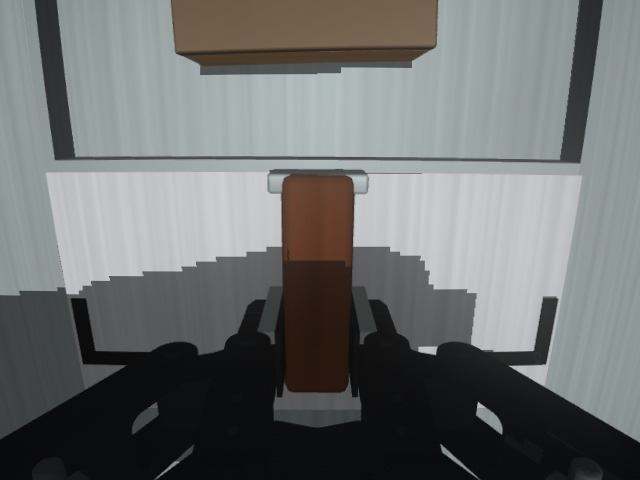

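>>> step_arm --series '[[[-1.4, 0, 0, 0], [-1.5, 0, 0, 0], [-1.5, 0, 0, 0], [-1.5, 0, 0, 0], [-1.5, 0, 0, 0], [-1.5, 0, 0, 0], [-1.5, 0, 0, 0], [-1.3, 0, 0, 0]]]'

```text
clock: 25.15
tool_pos: [627.0, -38.1, 33.7]
tcp_rot: [-0.497, 0.499, -0.501, 0.503]
contact_force: [-0.1, -7.5, 5.0]
gripper_width: 21.1
```

```bash
python3 st.py top:t17 wrist:w17
```

```text
25.15 [626.968 -38.062  33.651] [-0.135 -7.463  4.983] 21.091057819465483 [ 0.395  0.636 -0.539  1.579  0.368  1.029 -0.258]
[[-0.008  0.001  1.   ]
 [-1.    -0.003 -0.008]
 [ 0.003 -1.     0.001]]
```

View pics/w17.png

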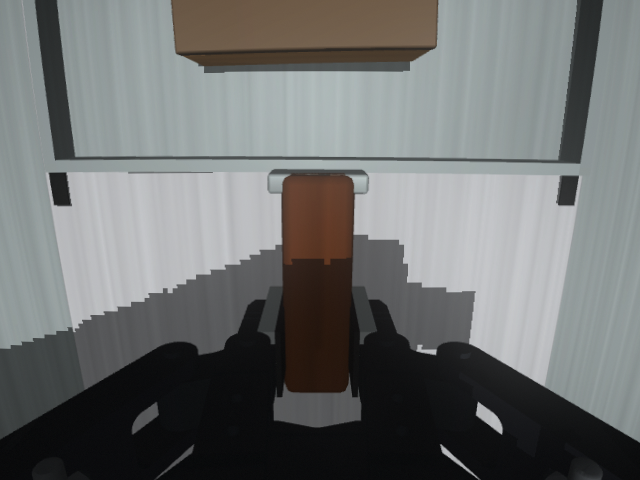

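View pics/t17.png

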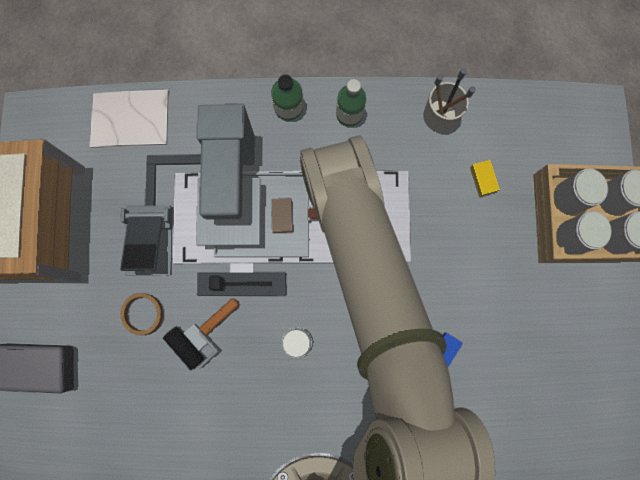

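>>> step_arm --series '[[[-1.3, 0, 0, 0], [-1.3, 0, 0, 0], [-1.2, 0, 0, 0], [-0.8, 0, 0, 0], [-0.4, 0, 0, 0], [0, 0, 0, 0], [0, 0, 0, 0]]]'

```text
clock: 25.95
tool_pos: [627.3, 12.7, 33.6]
tcp_rot: [-0.498, 0.498, -0.501, 0.502]
contact_force: [-0.4, -4.3, 5.8]
gripper_width: 20.9
```

```bash
python3 st.py top:t18 wrist:w18 side:s18
```

```text
25.95 [627.341  12.684  33.644] [-0.402 -4.314  5.807] 20.906471163739702 [ 0.321  0.637 -0.547  1.58   0.372  1.029 -0.34 ]
[[-0.007  0.001  1.   ]
 [-1.    -0.002 -0.007]
 [ 0.002 -1.     0.001]]
```

View pics/w18.png

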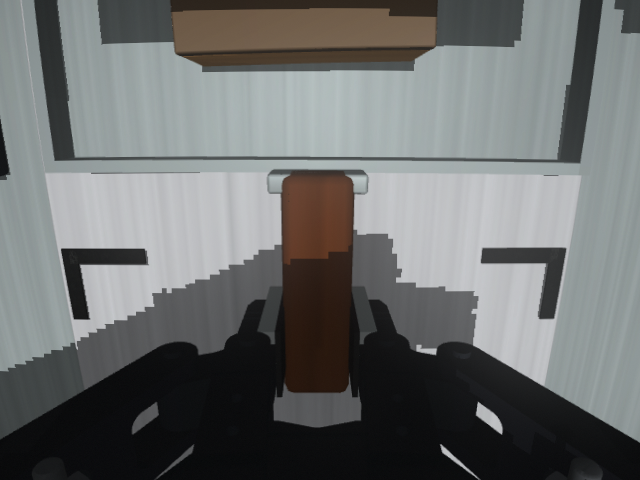

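View pics/s18.png

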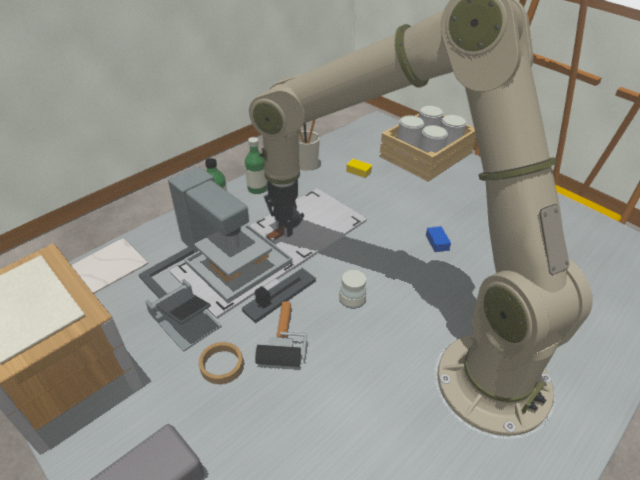

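```bash
python3 - <<'E'
from h import *
np.set_printoptions(precision=1,suppress=True)
s=pose(); d=vision.capture("wrist")
print("wall",p2w(d,[(47,172),(317,173),(580,175)],26,s).ravel())
print("mark",p2w(d,[(62,249.5),(146,249.5),(482,248.5),(566,248.5)],10,s).ravel())
E
```

```text
wall [538.8  65.9  26.  627.4  64.4  26.  713.9  63.6  26. ]
mark [528.7  34.2  10.  562.1  34.1  10.  690.   33.5  10.  723.3  33.2  10. ]
```

>>> step_arm --series '[[[-0.6, 0, 0, 0], [-0.5, 0, 0, 0], [-0.2, 0, 0, 0], [0, 0, 0, 0], [0, 0, 0, 0], [0, 0, 0, 0]]]'

```text
clock: 26.75
tool_pos: [627.5, 24.6, 33.7]
tcp_rot: [-0.498, 0.498, -0.501, 0.503]
contact_force: [0.2, -6.3, 5.6]
gripper_width: 21.0
```

```bash
python3 st.py top:t19 wrist:w19 side:s19; python3 - <<'E'
import cv2
im=cv2.imread("pics/s19.png"); cv2.imwrite("pics/s19c.png",cv2.resize(im[170:330,150:370],None,fx=3.6,fy=3.6,interpolation=cv2.INTER_CUBIC))
im=cv2.imread("pics/t19.png"); cv2.imwrite("pics/t19c.png",cv2.resize(im[150:310,100:420],None,fx=2.4,fy=2.4,interpolation=cv2.INTER_CUBIC))
E
```

```text
26.75 [627.521  24.616  33.657] [ 0.15  -6.252  5.632] 21.024595842137376 [ 0.301  0.638 -0.548  1.578  0.374  1.03  -0.361]
[[-0.008  0.001  1.   ]
 [-1.    -0.002 -0.008]
 [ 0.002 -1.     0.001]]
```

View pics/s19c.png

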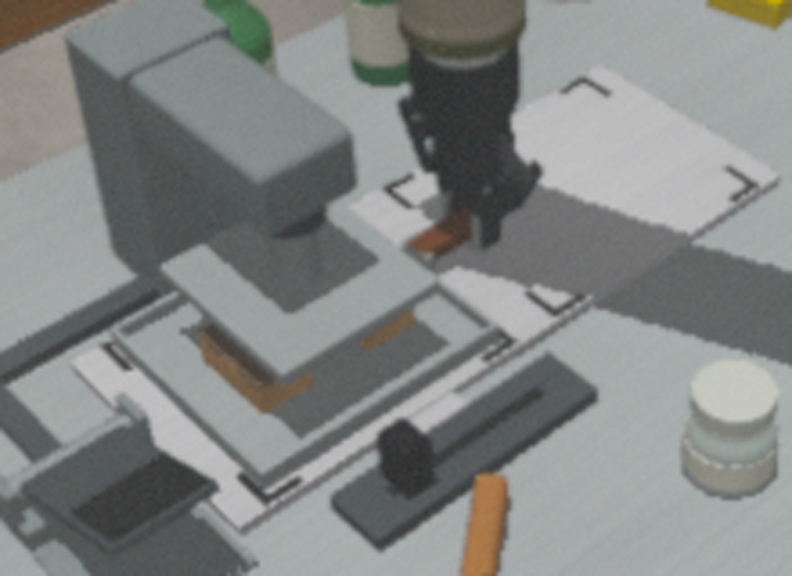

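View pics/t19c.png

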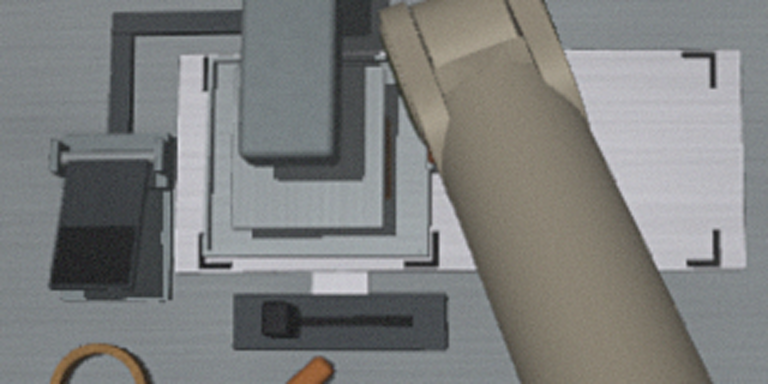

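View pics/w19.png

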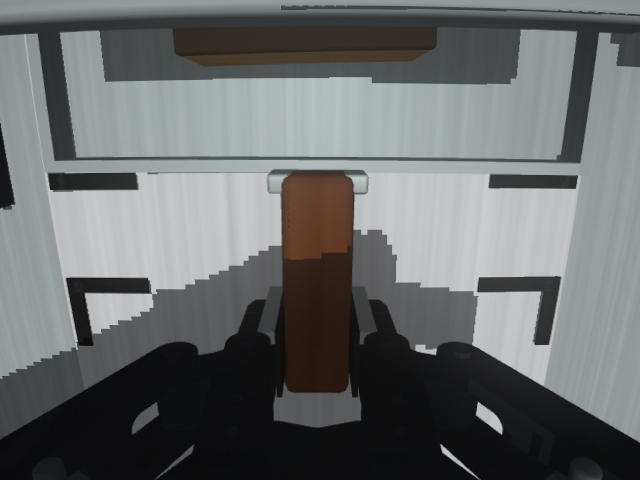

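The pan sits inside the press marks, whose bars show just outside its wall at rows 174–189. Releasing the handle and rising.

>>> step_arm --series '[[[0, 0, 0, 0], [0, 0, 0, 0], [0, 0, 0, 0], [0, 0, 0, 0]]]' --gripper 0.62

```text
clock: 27.3
tool_pos: [626.6, 28.3, 33.0]
tcp_rot: [0.499, -0.499, 0.501, -0.501]
contact_force: [-0.1, -0.0, 0.2]
gripper_width: 52.6
```

>>> step_arm --series '[[[0, -1.5, 0, 0], [0, -3, 0, 0], [0, -3, 0, 0], [0, -3, 0, 0], [2, -4, 0, 0], [2, -4, 0, 0], [2, -4, 0, 0], [0, 0, 0, 0]]]'

```text
clock: 28.1
tool_pos: [629.0, -35.5, 266.3]
tcp_rot: [-0.5, 0.495, -0.499, 0.506]
contact_force: [0.6, 0.6, -0.2]
gripper_width: 53.1
```

```bash
python3 st.py top:t20 wrist:w20 side:s20; python3 - <<'E'
import cv2
im=cv2.imread("pics/s20.png"); cv2.imwrite("pics/s20c.png",cv2.resize(im[170:350,130:370],None,fx=3.3,fy=3.3,interpolation=cv2.INTER_CUBIC))
E
```

```text
28.1 [629.017 -35.504 266.327] [ 0.565  0.574 -0.188] 53.067618602992 [ 0.418  0.442 -0.598  1.313  0.249  1.448 -0.173]
[[-0.01   0.011  1.   ]
 [-1.    -0.002 -0.01 ]
 [ 0.002 -1.     0.011]]
```

View pics/s20c.png

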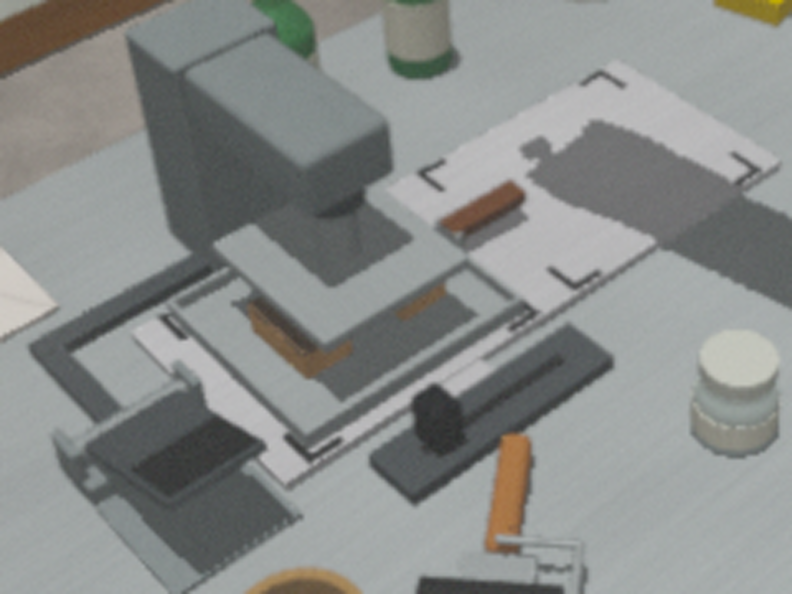

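View pics/w20.png

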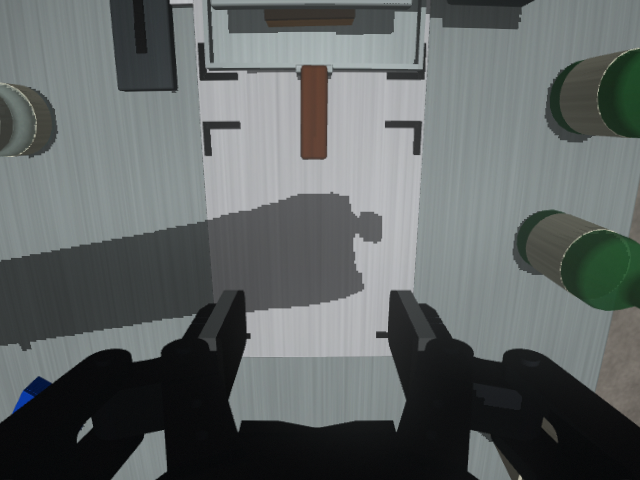

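Pan, blocks and marks all look right. Next the pedal, with the fingers closed.

>>> step_arm --series '[[[-1, 0, -2.8, 0], [-2, 0, -2.8, 0], [-4, 0, -2.8, 0], [-4, 0, 0, 0], [-4, 0, 0, 0], [-4, 0, 0, 0], [-4, 0, 0, 0], [-4, 0, 0, 0]]]' --gripper 0.0

```text
clock: 29.05
tool_pos: [542.5, 240.3, 257.1]
tcp_rot: [0.498, -0.5, 0.501, -0.5]
contact_force: [0.3, -0.2, 0.0]
gripper_width: -0.1
```

>>> step_arm --series '[[[-3.7, 0, 0, 0], [-3.7, 0, 0, 0], [-3, 0, 0, 0], [-1, 1, 0, 0], [0, 3, 0, 0], [0, 2, 0, 0], [0, 0, 0, 0]]]'

```text
clock: 29.75
tool_pos: [542.6, 350.4, 193.5]
tcp_rot: [-0.496, 0.502, -0.501, 0.501]
contact_force: [-0.2, -0.2, -0.0]
gripper_width: -0.0
```

```bash
python3 st.py wrist:w21; python3 - <<'E'
from h import *
s=pose(); d=vision.capture("wrist")
for o in models.landmark_of(d,"pedal_pad")[:2]: print(o,p2w(d,o["centre"],78,s))
E
```

```text
29.75 [542.564 350.436 193.496] [-0.229 -0.244 -0.017] -0.04821577028818581 [-0.149  0.562 -0.716  1.353  0.364  1.367 -0.868]
[[-0.004 -0.007  1.   ]
 [-1.    -0.005 -0.004]
 [ 0.005 -1.    -0.007]]
{'centre': [309.0, 216.1], 'p': 0.62} [[537.93190824 362.92697325  78.        ]]
```

View pics/w21.png

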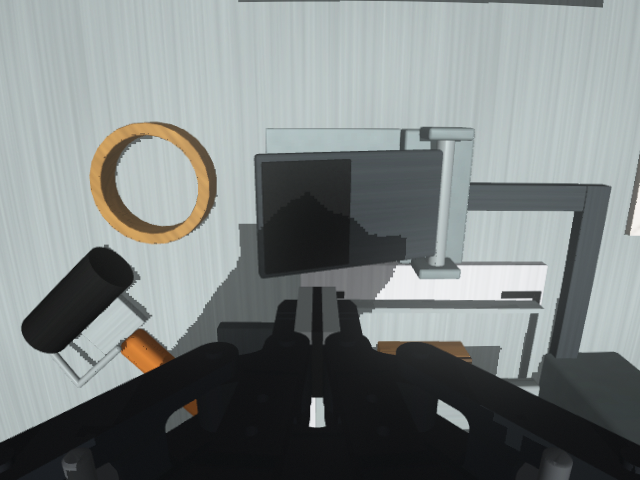

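>>> step_arm --series '[[[-1.2, 2, -0.45, 0], [0, 3, 0, 0], [0, 2.5, 0, 0], [0, 1, 0, 0], [0, 0, 0, 0]]]'

```text
clock: 30.4
tool_pos: [539.9, 363.8, 113.0]
tcp_rot: [0.498, -0.499, 0.501, -0.501]
contact_force: [-0.8, 0.6, 0.9]
gripper_width: -0.2
```

>>> step_arm --series '[[[0, 1, 0, 0], [0, 1, 0, 0], [0, 0.5, 0, 0], [0, 0, 0, 0]]]'

```text
clock: 30.8
tool_pos: [540.1, 364.8, 88.5]
tcp_rot: [0.499, -0.499, 0.501, -0.501]
contact_force: [-0.3, 0.7, 5.7]
gripper_width: -0.1
```

>>> step_arm --series '[[[0, 1, 0, 0], [0, 1, 0, 0], [0, 0.5, 0, 0], [0, 0, 0, 0]]]'

```text
clock: 31.2
tool_pos: [540.0, 365.6, 65.7]
tcp_rot: [0.5, -0.498, 0.501, -0.501]
contact_force: [-4.7, -0.5, 12.7]
gripper_width: -0.1
```

>>> step_arm --series '[[[0, 0.4, 0, 0], [0, 0.4, 0, 0], [0, 0, 0, 0], [0, 0, 0, 0]]]'

```text
clock: 31.6
tool_pos: [540.2, 366.0, 65.0]
tcp_rot: [-0.501, 0.497, -0.5, 0.502]
contact_force: [-24.7, -19.0, 66.7]
gripper_width: 0.2
```

Stop reached: force jumped with no further travel. Taking a quick check, then letting the pedal up.

>>> step_arm --series '[[[0, -0.8, 0, 0], [0, -1, 0, 0], [0, -2, 0, 0], [0, -3, 0, 0], [0, -3, 0, 0], [0, -3, 0, 0], [0, 0, 0, 0]]]'

```text
clock: 32.3
tool_pos: [541.6, 365.8, 188.6]
tcp_rot: [-0.501, 0.496, -0.501, 0.502]
contact_force: [-0.2, 1.2, 0.3]
gripper_width: -0.1
```

```bash
python3 st.py top:t22 wrist:w22 side:s22; python3 - <<'E'
import cv2
im=cv2.imread("pics/s22.png"); cv2.imwrite("pics/s22c.png",cv2.resize(im[170:350,130:370],None,fx=3.3,fy=3.3,interpolation=cv2.INTER_CUBIC))
E
```

```text
32.3 [541.591 365.809 188.618] [-0.151  1.212  0.344] -0.08646751076789636 [-0.17   0.571 -0.717  1.353  0.374  1.346 -0.893]
[[-0.005  0.006  1.   ]
 [-1.     0.004 -0.005]
 [-0.004 -1.     0.006]]
```

View pics/s22c.png

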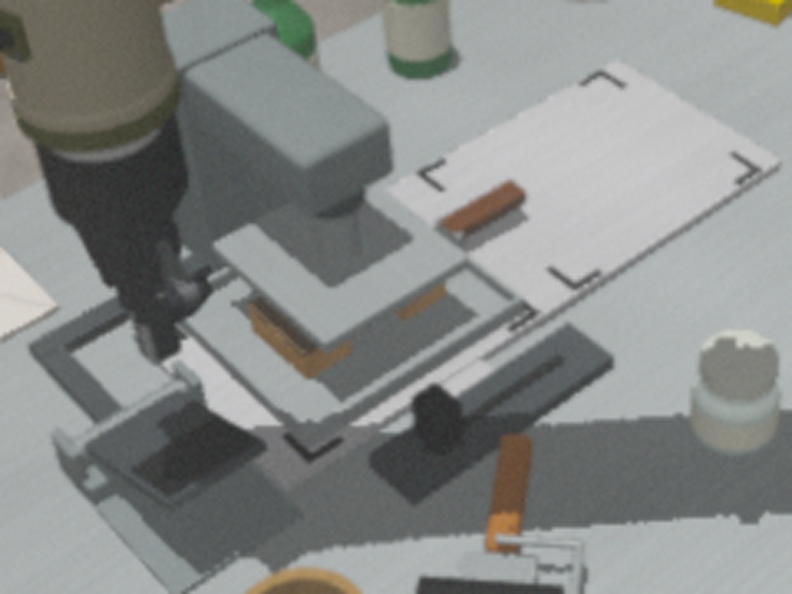

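View pics/w22.png

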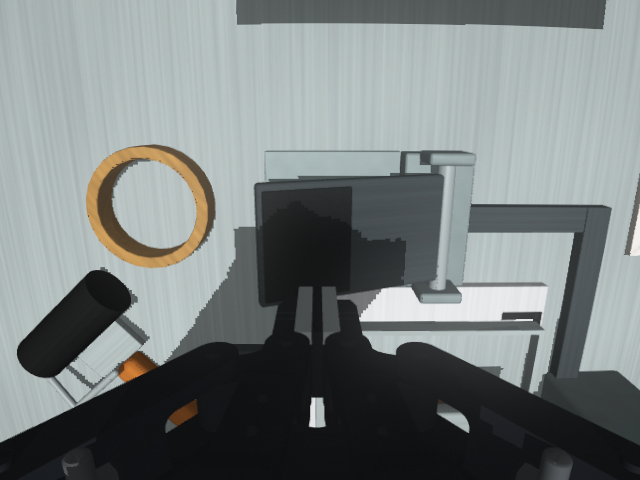

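The pedal is up and the ram lifted, with pan and blocks unmoved. Returning to the handle.

>>> step_arm --series '[[[0, -4, 0, 0], [2, -3, 0, 0], [4, 0, 0, 0], [4.3, 0, 0, 0], [4.3, 0, 0, 0], [4.3, 0, 0, 0], [4.3, 0, 0, 0], [4.3, 0, 0, 0]]]'

```text
clock: 33.25
tool_pos: [537.9, 87.0, 251.9]
tcp_rot: [0.498, -0.499, 0.502, -0.501]
contact_force: [1.6, -0.5, 1.3]
gripper_width: 0.0
```

>>> step_arm --series '[[[4, 0, 2.9, 0], [2.5, 0, 2.9, 0], [0, 0, 2.9, 0], [0, 3, 0, 0], [0, 3, 0, 0], [0, 3, 0, 0], [0, 0, 0, 0], [0, 0, 0, 0]]]' --gripper 0.62

```text
clock: 34.05
tool_pos: [624.8, 23.6, 162.7]
tcp_rot: [0.498, -0.499, 0.502, -0.501]
contact_force: [-0.5, -0.2, -0.4]
gripper_width: 53.1
```

```bash
python3 st.py wrist:w23; python3 - <<'E'
from h import *
s=pose(); d=vision.capture("wrist")
for o in models.landmark_of(d,"pan_handle")[:2]: print(o,p2w(d,o["centre"],33,s))
E
```

```text
34.05 [624.791  23.605 162.688] [-0.499 -0.151 -0.445] 53.09548377394495 [ 0.355  0.513 -0.626  1.465  0.306  1.265 -0.308]
[[-0.005 -0.002  1.   ]
 [-1.     0.    -0.005]
 [-0.    -1.    -0.002]]
{'centre': [317.6, 207.8], 'p': 0.64} [[625.91264777  38.4950553   33.        ]]
```

View pics/w23.png

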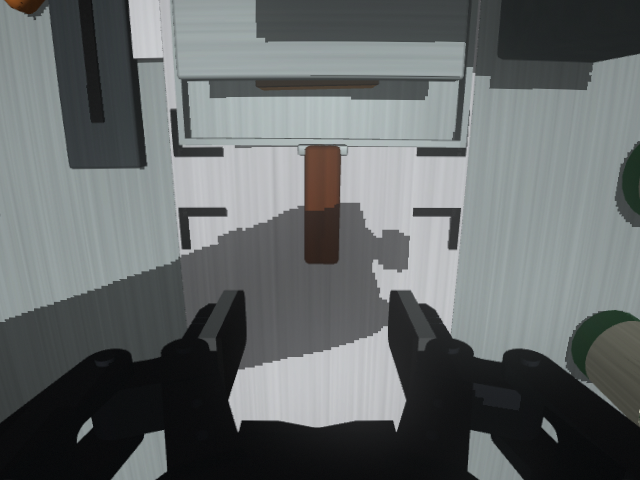

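>>> step_arm --series '[[[0, 2.5, 0.2, 0], [0, 3, 0, 0], [0, 3, 0, 0], [0, 2.2, 0, 0], [0, 1.5, 0, 0], [0, 0.5, 0, 0], [0, 0, 0, 0], [0, 0, 0, 0]]]'

```text
clock: 35.0
tool_pos: [628.4, 24.0, 37.9]
tcp_rot: [-0.499, 0.498, -0.501, 0.502]
contact_force: [-0.6, 0.3, -0.1]
gripper_width: 52.7
```

>>> step_arm --series '[[[0, 0, 0, 0], [0, 0, 0, 0], [0, 0, 0, 0], [0, 0, 0, 0], [0, 0, 0, 0]]]' --gripper 0.0 --squeeze 50

```text
clock: 35.5
tool_pos: [628.0, 23.8, 37.5]
tcp_rot: [-0.499, 0.498, -0.501, 0.502]
contact_force: [-1.8, -0.5, 7.7]
gripper_width: 20.7
```

```bash
python3 st.py wrist:w24
```

```text
35.5 [628.039  23.834  37.498] [-1.785 -0.476  7.731] 20.653323447731744 [ 0.324  0.641 -0.578  1.575  0.389  1.041 -0.366]
[[-0.005  0.002  1.   ]
 [-1.    -0.    -0.005]
 [ 0.    -1.     0.002]]
```

View pics/w24.png

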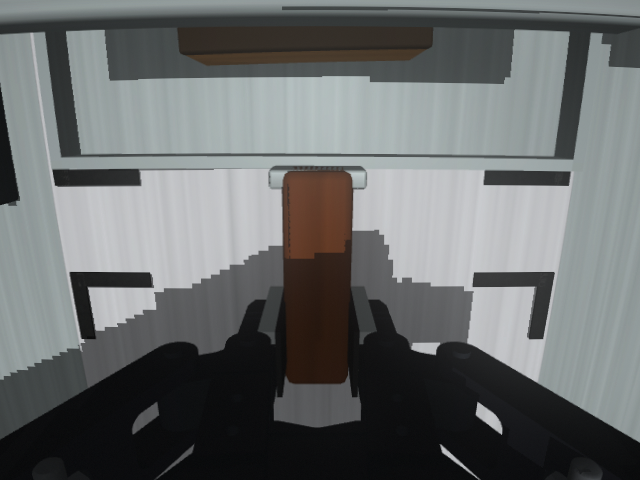

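>>> step_arm --series '[[[0.5, 0, 0, 0], [1, 0, 0, 0], [1.4, 0, 0, 0], [1.5, 0, 0, 0], [1.5, 0, 0, 0], [1.5, 0, 0, 0], [1.5, 0, 0, 0], [1.5, 0, 0, 0]]]'

```text
clock: 36.35
tool_pos: [627.8, -77.0, 37.5]
tcp_rot: [0.501, -0.498, 0.501, -0.5]
contact_force: [0.4, 8.5, 5.7]
gripper_width: 20.7
```

```bash
python3 st.py wrist:w25
```

```text
36.35 [627.807 -76.951  37.486] [0.371 8.531 5.668] 20.682753961046753 [ 0.476  0.646 -0.566  1.563  0.378  1.042 -0.192]
[[-0.002  0.002  1.   ]
 [-1.     0.004 -0.002]
 [-0.004 -1.     0.002]]
```

View pics/w25.png

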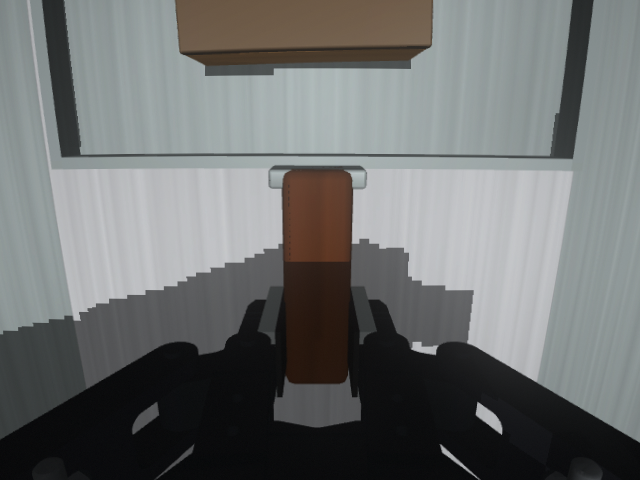

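>>> step_arm --series '[[[1.5, 0, 0, 0], [1.5, 0, 0, 0], [1.5, 0, 0, 0], [1.5, 0, 0, 0], [1.5, 0, 0, 0], [1.5, 0, 0, 0], [1.5, 0, 0, 0], [1.5, 0, 0, 0]]]'

```text
clock: 37.2
tool_pos: [627.7, -196.7, 37.5]
tcp_rot: [0.501, -0.498, 0.501, -0.5]
contact_force: [-0.4, 8.7, 6.0]
gripper_width: 20.8
```

>>> step_arm --series '[[[1.0, 0, 0, 0], [0.5, 0, 0, 0], [0, 0, 0, 0], [0, 0, 0, 0]]]'

```text
clock: 37.6
tool_pos: [627.4, -213.5, 37.5]
tcp_rot: [-0.5, 0.498, -0.501, 0.501]
contact_force: [0.3, 4.2, 6.2]
gripper_width: 21.0
```

```bash
python3 st.py wrist:w26
```

```text
37.6 [ 627.412 -213.546   37.492] [0.316 4.188 6.243] 21.021220315732517 [ 0.644  0.695 -0.537  1.471  0.379  1.078  0.026]
[[-0.004  0.002  1.   ]
 [-1.     0.002 -0.004]
 [-0.002 -1.     0.002]]
```

View pics/w26.png

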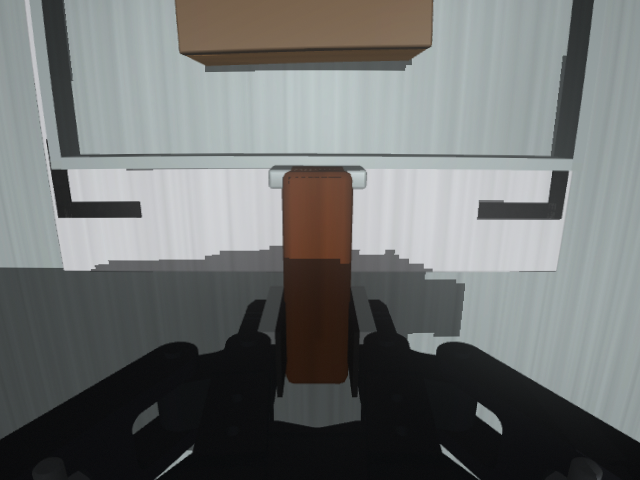

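>>> step_arm --series '[[[0.6, 0, 0, 0], [0.4, 0, 0, 0], [0.2, 0, 0, 0], [0, 0, 0, 0], [0, 0, 0, 0], [0, 0, 0, 0]]]'

```text
clock: 38.25
tool_pos: [627.5, -224.0, 37.5]
tcp_rot: [0.501, -0.498, 0.501, -0.5]
contact_force: [0.6, 7.4, 5.8]
gripper_width: 20.9
```

```bash
python3 st.py wrist:w27 top:t27
```

```text
38.25 [ 627.519 -223.992   37.52 ] [0.589 7.39  5.839] 20.91976640281742 [ 0.656  0.702 -0.536  1.459  0.378  1.083  0.045]
[[-0.002  0.002  1.   ]
 [-1.     0.003 -0.002]
 [-0.003 -1.     0.002]]
```

View pics/w27.png

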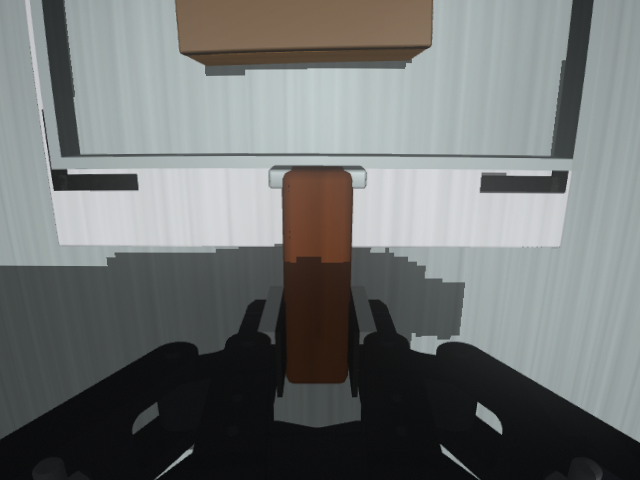

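>>> step_arm --series '[[[0.3, 0, 0, 0], [0, 0, 0, 0], [0, 0, 0, 0], [0, 0, 0, 0]]]'

```text
clock: 38.75
tool_pos: [627.5, -226.7, 37.5]
tcp_rot: [0.501, -0.498, 0.501, -0.5]
contact_force: [1.2, 8.1, 6.5]
gripper_width: 20.8
```

>>> step_arm --series '[[[0, 0, 0, 0], [0, 0, 0, 0], [0, 0, 0, 0], [0, 0, 0, 0]]]' --gripper 0.62

```text
clock: 39.15
tool_pos: [625.8, -230.8, 36.1]
tcp_rot: [0.498, -0.499, 0.501, -0.501]
contact_force: [1.0, -0.6, -0.7]
gripper_width: 53.2
```

>>> step_arm --series '[[[0, -1.5, 0, 0], [0, -3, 0, 0], [0, -3, 0, 0], [0, -3, 0, 0], [0, -4, 0, 0], [0, -4, 0, 0], [0, 0, 0, 0]]]'

```text
clock: 39.85
tool_pos: [628.9, -230.4, 230.0]
tcp_rot: [-0.501, 0.497, -0.498, 0.505]
contact_force: [0.6, 0.0, 0.5]
gripper_width: 53.0
```

```bash
python3 st.py wrist:w28 top:t28 side:s28
```

```text
39.85 [ 628.87  -230.409  230.016] [0.596 0.041 0.462] 52.98491732007041 [ 0.675  0.546 -0.583  1.248  0.295  1.418  0.113]
[[-0.005  0.011  1.   ]
 [-1.    -0.003 -0.005]
 [ 0.003 -1.     0.011]]
```

View pics/w28.png

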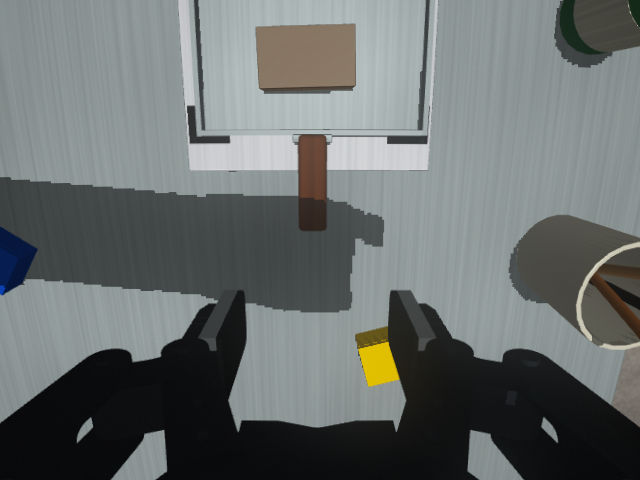

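View pics/s28.png

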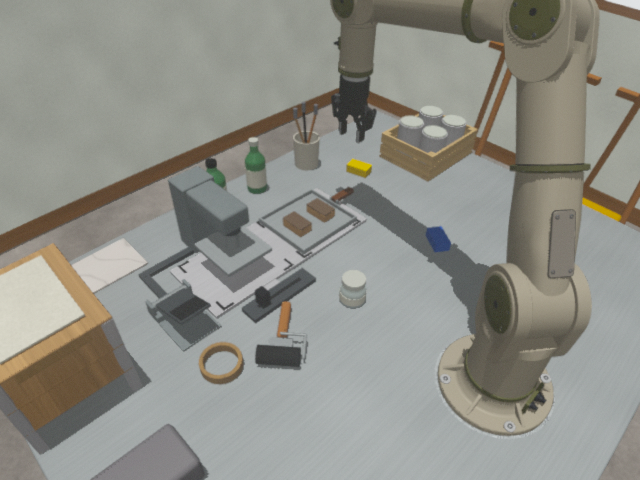

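The pan is back inside the loading marks with both blocks flat. Now the lock.

>>> step_arm --series '[[[0, 0, -3.5, 0], [-2, 0, -4, 0], [-4, 0, -4, 0], [-4, 0, -3.1, 0], [-4.2, 0, 0, 0], [-4.2, 0, 0, 0], [-4.2, 0, 0, 0], [-4.2, 0, 0, 0]]]'

```text
clock: 40.8
tool_pos: [485.2, 34.5, 220.4]
tcp_rot: [0.498, -0.499, 0.502, -0.501]
contact_force: [1.5, 0.8, -0.5]
gripper_width: 53.2
```

>>> step_arm --series '[[[-4.2, 0, 0, 0], [-4.2, 0, 0, 0], [-4.2, 0, 0, 0.13], [-2.5, 0, 0, 0.13], [0, 0, 0, 0.13], [0, 0, 0, 0.13], [0, 0, 0, 0.13], [0, 0, 0, 0.13]]]'

```text
clock: 41.6
tool_pos: [489.5, 182.5, 220.0]
tcp_rot: [0.269, -0.271, 0.654, -0.653]
contact_force: [-1.0, -0.5, -0.9]
gripper_width: 52.7
```

>>> step_arm --series '[[[0, 0, 0, 0.13], [0, 0, 0, 0.13], [0, 1, 0, 0.13], [0, 2, 0, 0.13], [0, 2, 0, 0.13], [0, 2, 0, 0.13], [0, 0, 0, 0], [0, 0, 0, 0]]]'

```text
clock: 42.4
tool_pos: [489.7, 182.7, 150.9]
tcp_rot: [-0.004, 0.006, -0.707, 0.707]
contact_force: [1.2, -0.7, 0.0]
gripper_width: 52.8
```

```bash
python3 st.py wrist:w29; python3 - <<'E'
from h import *
s=pose(); d=vision.capture("wrist")
for o in models.landmark_of(d,"lock_top")[:2]: print(o,p2w(d,o["centre"],56,s))
E
```

```text
42.4 [489.718 182.668 150.876] [ 1.231 -0.715  0.036] 52.834032114454416 [ 0.118  0.301 -0.635  1.761  0.193  1.145 -2.133]
[[-1.    -0.002  0.014]
 [-0.014 -0.    -1.   ]
 [ 0.002 -1.     0.   ]]
{'centre': [271.9, 259.7], 'p': 0.73} [[482.35819345 207.60962547  56.        ]]
```

View pics/w29.png

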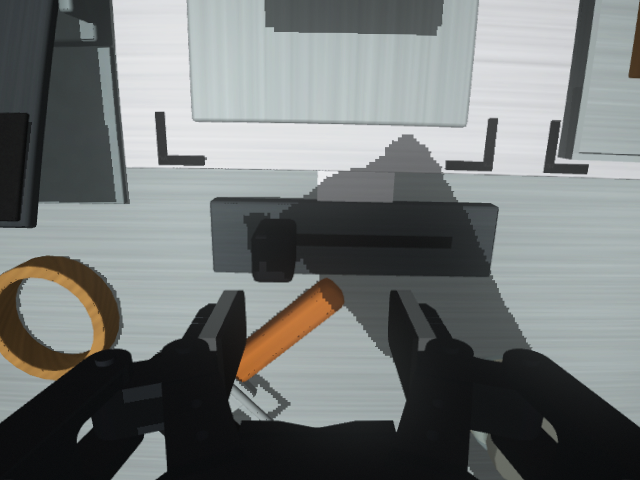

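>>> step_arm --series '[[[0.5, 0, -2.5, 0], [0, 2, 0, 0], [0, 3, 0, 0], [0, 3, 0, 0], [0, 2.2, 0, 0], [0, 0, 0, 0], [0, 0, 0, 0]]]'

```text
clock: 43.25
tool_pos: [485.6, 208.1, 50.3]
tcp_rot: [0.004, -0.004, 0.707, -0.707]
contact_force: [0.1, -0.2, -0.1]
gripper_width: 52.8
```

>>> step_arm --series '[[[0, 0, 1.5, 0], [0, 0, 1.5, 0], [0, 0, 1.5, 0], [0, 0, 1.5, 0], [0, 0, 1.5, 0], [0, 0, 1.5, 0], [0, 0, 1.0, 0], [0, 0, 0, 0]]]'

```text
clock: 44.05
tool_pos: [487.0, 105.6, 50.3]
tcp_rot: [-0.003, 0.002, -0.707, 0.707]
contact_force: [0.7, -0.2, -0.5]
gripper_width: 52.8
```

>>> step_arm --series '[[[0, 0, 0.5, 0], [0, 0, 0.4, 0], [0, 0, 0.3, 0], [0, 0, 0, 0], [0, 0, 0, 0]]]'

```text
clock: 44.55
tool_pos: [486.0, 95.6, 49.2]
tcp_rot: [-0.003, 0.004, -0.707, 0.707]
contact_force: [0.8, 0.2, 0.1]
gripper_width: 53.0
```

>>> step_arm --series '[[[0, 0, 0.3, 0], [0, 0, 0, 0], [0, 0, 0, 0], [0, 0, 0, 0]]]'

```text
clock: 44.95
tool_pos: [486.0, 93.5, 49.2]
tcp_rot: [0.004, -0.004, 0.707, -0.707]
contact_force: [0.8, 5.2, -2.4]
gripper_width: 52.8
```

>>> step_arm --series '[[[0, 0, 0.3, 0], [0, 0, 0.2, 0], [0, 0, 0, 0], [0, 0, 0, 0]]]'

```text
clock: 45.35
tool_pos: [486.0, 92.9, 49.3]
tcp_rot: [0.005, -0.005, 0.709, -0.705]
contact_force: [1.8, 19.2, -7.6]
gripper_width: 52.9
```

Home stop reached: 19 N with no travel, about 101 mm from the released stop. Backing off.

>>> step_arm --series '[[[0, 0, -1.9, 0], [0, -3, 0, 0], [0, -3, 0, 0], [0, -4, 0, 0], [0, -4, 0, 0], [0, -4, 0, 0], [2, 0, 0, 0], [0, 0, 0, 0]]]'

```text
clock: 46.15
tool_pos: [465.4, 106.2, 230.6]
tcp_rot: [-0.004, 0.003, -0.707, 0.708]
contact_force: [-0.8, -0.2, 0.2]
gripper_width: 52.8
```

```bash
python3 st.py wrist:w30 top:t30 side:s30; python3 - <<'E'
from h import *
im=cv2.imread("pics/s30.png"); cv2.imwrite("pics/s30c.png",cv2.resize(im[160:350,130:380],None,fx=3.1,fy=3.1,interpolation=cv2.INTER_CUBIC))
E
```

```text
46.15 [465.406 106.225 230.634] [-0.764 -0.24   0.157] 52.83715692378507 [ 0.307  0.116 -0.643  1.765  0.075  1.283 -1.915]
[[-1.     0.002  0.01 ]
 [-0.01  -0.002 -1.   ]
 [-0.002 -1.     0.002]]
```

View pics/w30.png

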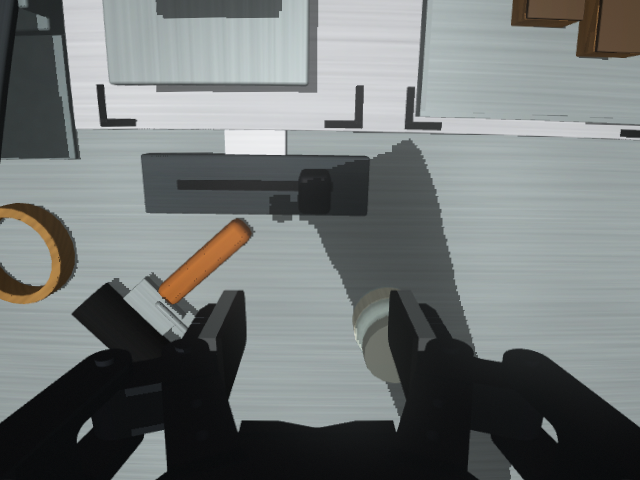

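View pics/s30c.png

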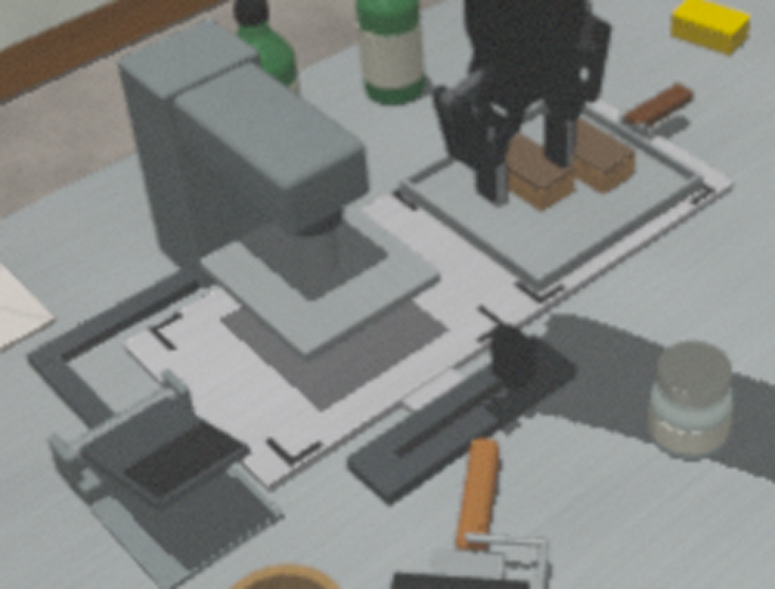

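View pics/t30.png

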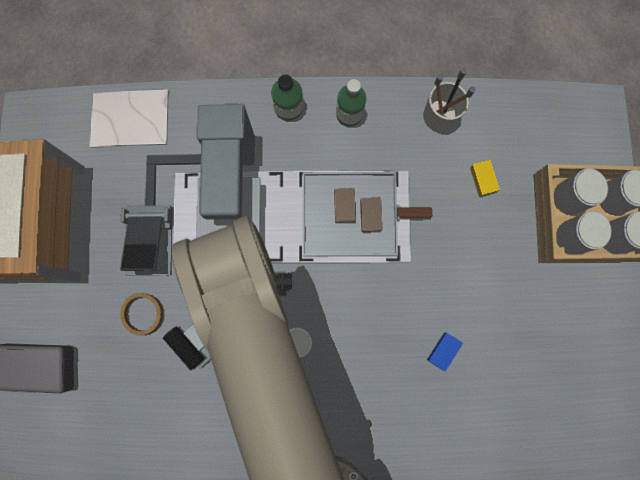

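One block was knocked inside the pan and now lies near the other, at top pixels (345,205) and (371,214). Checking closely that both are flat.

>>> step_arm --series '[[[-1.4, -0.5, 2.3, 0], [-1.4, -0.5, 2.3, 0], [-1.4, -0.5, 2.3, 0], [-1.4, 0, 2.3, 0], [-1.4, 0, 2.3, 0], [-1.4, 0, 2.3, 0], [-1.4, 0, 2.3, 0], [-1.4, 0, 2.3, 0]]]'

```text
clock: 47.1
tool_pos: [580.4, -77.9, 242.8]
tcp_rot: [0.002, -0.004, 0.707, -0.707]
contact_force: [-0.4, 0.3, -0.5]
gripper_width: 53.1
```

>>> step_arm --series '[[[0, 0, 0, 0], [0, 0, 0, 0], [0, 0, 0, 0]]]'

```text
clock: 47.4
tool_pos: [579.7, -75.3, 243.6]
tcp_rot: [0.003, -0.004, 0.707, -0.707]
contact_force: [-0.1, 0.5, 0.3]
gripper_width: 53.2
```

```bash
python3 blk.py wrist w31 42; python3 - <<'E'
from h import *
im=cv2.imread("pics/w31.png"); cv2.imwrite("pics/w31c.png",im)
d=vision.capture("side"); save(d,"s31"); im=d["image"][:,:,::-1]
cv2.imwrite("pics/s31c.png",cv2.resize(im[170:270,230:380],None,fx=5,fy=5,interpolation=cv2.INTER_CUBIC))
E
```

```text
47.4 [ 0.46  0.34 -0.5   1.47  0.16  1.37 -1.61] [579.673 -75.327 243.6  ] [ 0.003 -0.004  0.707 -0.707]
0.86 [633.  24. 637.  92.] rgb [80. 66.  4.] ((699.2875366210938, -320.1260681152344), (53.27470779418945, 4.297447204589844), 10.096441268920898)
0.79 [342. 107. 404. 198.] rgb [118. 100.  82.] ((623.3999633789062, -117.88484191894531), (70.92484283447266, 45.07487869262695), 0.9890709519386292)
0.62 [466. 429. 506. 471.] rgb [ 16.  65. 174.] ((335.6276550292969, -243.75137329101562), (60.75849151611328, 29.70443344116211), 33.94129943847656)
0.91 [366.5, 151.4] [[ 622.735 -117.198   14.   ]]
0.9 [488.1, 423.8] [[ 344.774 -258.373   14.   ]]
0.8 [304.2, 123.4] [[645.089 -64.486  14.   ]]
```

View pics/w31.png

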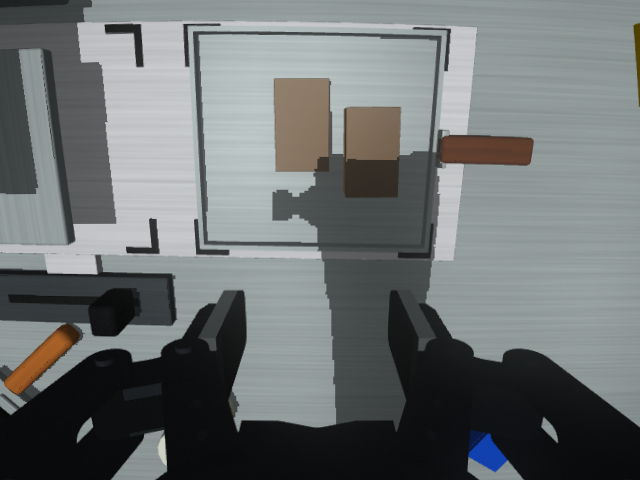

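View pics/s31c.png

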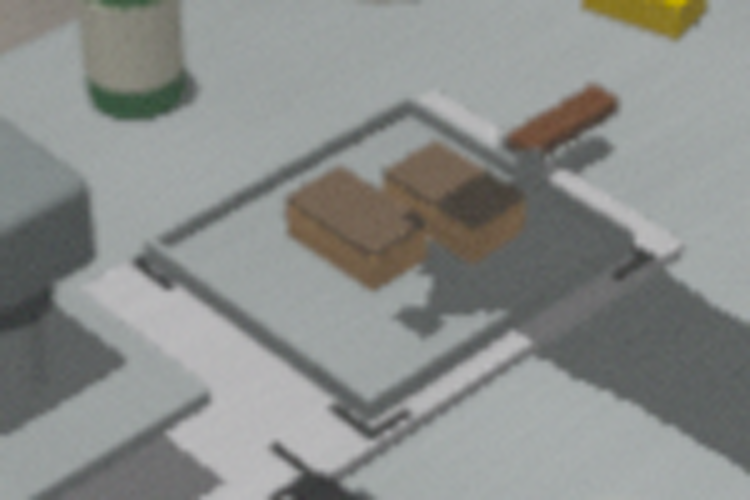

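```bash
python3 - <<'E'
from h import *
np.set_printoptions(precision=1,suppress=True)
s=pose(); d=vision.capture("wrist")
a=p2w(d,[(185,24),(450,28),(435,258),(195,253)],10,s); print(a.ravel(),a.mean(0))
b=p2w(d,[(189,27),(446,31),(431,251),(199,249)],26,s); print(b.ravel(),b.mean(0))
im=d["image"][:,:,::-1]; cv2.imwrite("pics/w32c.png",cv2.resize(im[10:270,170:460],None,fx=2.3,fy=2.3,interpolation=cv2.INTER_CUBIC))
E
```

```text
[ 723.3   31.8   10.   722.7 -182.    10.   527.2 -185.6   10.   529.6
   35.4   10. ] [625.7 -75.1  10. ]
[ 717.8   24.    26.   717.1 -174.3   26.   539.  -176.5   26.   538.6
   26.6   26. ] [628.1 -75.   26. ]
```

View pics/w32c.png

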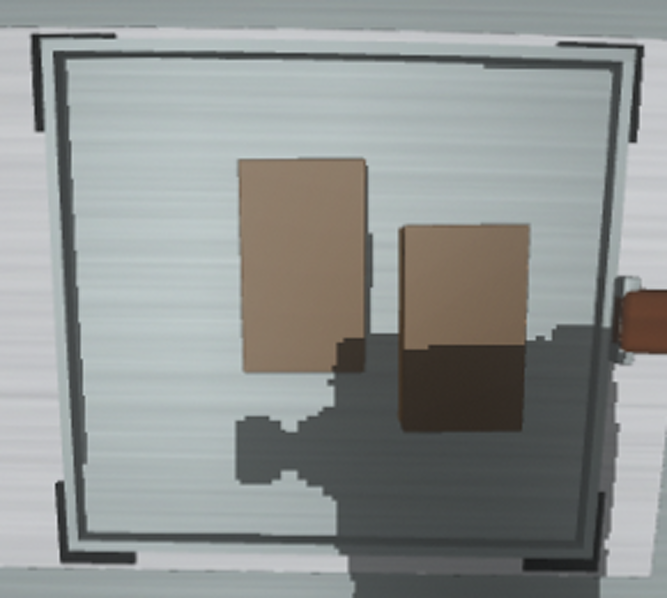

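The pan centre is within about 3 mm of the marks' centre and square. Both blocks are flat and apart, the pedal is up and the lock is home, so I'm handing in.

```bash
python3 -c "
from cell import sign_off
print(sign_off())"
```

```text
the job is handed in; nothing more can be done
None
```

The whole job was carried out and handed in at about 48 s of the 210 s allowed; sign-off gives no verdict.

**What I did**
- Slid the transport lock to its released stop, where the force rose to 14 N with no further travel.
- Laid the two brown lino blocks in the pan. The yellow and blue look-alikes stayed where they were.
- Slid the pan by its handle onto the press marks.
- Pushed the pedal to its stop for about 0.4 s and let it come back up. The force peaked at about 67 N there, through the closed fingertips.
- Slid the pan back to the loading marks, then slid the lock home (19 N at the stop, about 101 mm from the released stop).

**Last checks**
- **Pan:** its centre is about 2–3 mm from the centre of the loading marks, and it is square.
- **Blocks:** both look flat, lino up and apart. One had shifted a few centimetres inside the pan after I set the pan back. It is still well within limits, so I left it.
- **Lock and pedal:** the pictures show the knob at its home stop and the pedal up.
- **Bystanders:** the ink jar, ink roller and tape look to be where they started; I did not measure this.
- **Robot:** the gripper is clear of everything.

The wrist and top cameras disagreed by 2–4 mm in absolute position, so I set the pan by its position relative to the painted marks.

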